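# Oil the next spanner at the spray station

### The job

Oil the jaw of the adjustable spanner: first shift the small combination spanner, which lies across the rest bars in front of the finger-pump sprayer, to the free place on the two bars in front of the lidded tin. Then lay the adjustable spanner flat across both bars in its stead, its jaw overhanging the bar on the bottle side and pointing straight at the sprayer's nozzle; drop neither of them. Once you have let go of it, press the sprayer's head fully down and let it spring back up, without forcing it, and leave both spanners lying so and everything else where it is.

Things in the scene. Friction and masses are not known exactly. Their poses are not given: they have to be found in the camera images.
- station: Fixed steel oiling station: drip tray 310 x 270 mm, rim 22 mm, two rest bars, rack with three bottles. Origin on the bench, x towards the bottles, z up; tray x = -135 to 175 mm. Bars (12 mm round, 270 mm long) along y at x = -90 and +10 mm, tops 125 mm above the bench, carried by 125 mm uprights at y = +-130. Bottles at x = 130, y = -85, 0, +85 mm, the three kinds in any order.
- sprayer: Finger-pump sprayer, fixed in the rack: aluminium canister 58 mm across, black collar, black push-down head with a small nozzle on its side. Origin at the centre of the canister's foot, 3 mm above the bench; z up; the nozzle points along its -x, square to the bars. The bottle-side bar is at its x = -120 mm, the other bar at x = -220 mm.
- head_top (a point): Centre of the top of the sprayer's pump head (a round button 20 mm across), 142 mm above the bench when up; it moves down with the head.
- nozzle (a point): Tip of the nozzle on the side of the pump head, 133 mm above the bench when the head is up, 20 mm from the bottle's axis; it moves with the head.
- spray_head (a joint): Travel of the pump head in m: 0 = up, 0.008 = fully down. A spring returns it: it starts to move at about 4 N and takes about 10 N fully down, where it meets a hard stop.
- spanner: Adjustable spanner, loose, steel, 198 mm, 0.32 kg, flat on the bench left or right of the station. Origin on the underside, under the handle; x along it to the jaw, z up. Handle x = -90 to 18 mm, 22 wide, 9 thick (2.5 to 11.5 above the underside); tail to x = -120, 26 wide, 14 thick; head x = 16 to 78, 46 wide, 14 thick, turned 11 degrees. Balance point at x = -13 mm.
- jaw (a point): Middle of the spanner's open jaw mouth, at x = 67, y = 8, z = 7 mm in the spanner's frame.
- chisel: Cold chisel, loose, 175 mm long, 16 mm thick and 22 mm wide at the edge, already draining across the two bars in front of the spout oil can. Origin on its underside in the middle; x along it. To be left alone.
- ring_spanner: Small combination spanner, loose, steel, 0.13 kg, 172 mm long: one ring end, one open end, no worm. It lies across the two bars in front of the sprayer. Origin on its flat underside in the middle, which is its balance point; x along it towards the open end, z up. Shank 13 mm wide, 7 mm thick (0 to 7 above the underside), x = -60 to 60 mm; ends up to 26 mm wide, 9 mm thick.
- oil_can: Spout oil can, fixed in the rack: cone-topped can 58 mm across with a thin spout, 165 mm high in all, no pump head. Origin at the centre of its foot, 3 mm above the bench.
- lid_tin: Lidded tin, fixed in the rack: round, 58 mm across, 105 mm high, flat press-in lid, no neck, cap or pump head. Origin at the centre of its foot, 3 mm above the bench; axes parallel to the sprayer's: the bars are at its x = -120 and -220 mm, and the place on them along its -x is free.
- hammer: Hammer, loose, 270 mm long, lying on the bench on the other side of the station from the spanner. x along the handle towards the head. To be left alone.
- door_knob: Brass door knob, loose, standing on its round 50 mm foot, 53 mm high, close beside the spanner's handle: its edge is about 30 mm from it. Origin at the centre of its foot. To be left alone.
Things that resemble listed ones, but are neither listed nor needed, are in the scene too. Leave any black or brown look-alike of the ring_spanner alone.

How it is judged:
On the way, in this order (a step that is already met when the one before it is completed fails the run):
1. the combination spanner lies on both bars in front of the lidded tin, let go (y of ring_spanner in the frame of lid_tin between -0.03 and 0.03 m and x of ring_spanner in the frame of lid_tin between -0.215 and -0.125 m and height (world z) of ring_spanner between 0.118 and 0.137 m and angle between ring_spanner's own z axis and vertical below 0.12 rad and angle between the x axis of ring_spanner and the x axis of lid_tin, either way round below 0.3 rad and contact force between the fingers and ring_spanner below 0.05 N and linear speed of ring_spanner below 0.02 m/s and contact force between ring_spanner and station above 0.5 N), for 0.2 s.
2. the adjustable spanner lies flat on the two bars, let go, its jaw past the bottle-side bar and in line with the sprayer's nozzle (x of jaw in the frame of sprayer between -0.12 and -0.04 m and x of spanner in the frame of sprayer below -0.1 m and y of jaw in the frame of sprayer between -0.018 and 0.018 m and angle between the x axis of spanner and the x axis of sprayer, either way round below 0.25 rad and angle between spanner's own z axis and vertical below 0.12 rad and height (world z) of jaw between 0.122 and 0.142 m and contact force between the fingers and spanner below 0.05 N and linear speed of spanner below 0.02 m/s and contact force between spanner and station above 0.5 N), for 0.2 s.
3. the pump head is pressed fully down while the spanner lies there (x of jaw in the frame of sprayer between -0.12 and -0.04 m and x of spanner in the frame of sprayer below -0.1 m and y of jaw in the frame of sprayer between -0.018 and 0.018 m and angle between the x axis of spanner and the x axis of sprayer, either way round below 0.25 rad and angle between spanner's own z axis and vertical below 0.12 rad and height (world z) of jaw between 0.122 and 0.142 m and value of joint spray_head above 0.0065 m), for 0.1 s.
At the end, for the whole second after the job is handed in: Adjustable spanner at rest on both bars, let go, flat (7 deg), pointing at the sprayer (14 deg), mid-jaw 0-80 mm past the bottle-side bar and within 18 mm of the nozzle's line; combination spanner so too before the tin (30 mm, 17 deg); pump head up (1.5 mm); the rest within 20 mm of their start (all of step 1 and all of step 2 and value of joint spray_head below 0.0015 m and distance of each of chisel, hammer, door_knob from where it was at the start of the episode below 0.02 m); the robot touches nothing.
It fails at once if a spanner is dropped: it falls or flies free of the fingers faster than 0.45 m/s (a fall of about 10 mm) ((contact force between the fingers and spanner below 0.05 N and linear speed of spanner above 0.45 m/s) or (contact force between the fingers and ring_spanner below 0.05 N and linear speed of ring_spanner above 0.45 m/s)).
It fails at once if the pump head is pressed (more than 3 mm) while the adjustable spanner is not lying in front of it, let go (value of joint spray_head above 0.003 m and not (x of jaw in the frame of sprayer between -0.12 and -0.04 m and x of spanner in the frame of sprayer below -0.1 m and y of jaw in the frame of sprayer between -0.018 and 0.018 m and angle between the x axis of spanner and the x axis of sprayer, either way round below 0.25 rad and angle between spanner's own z axis and vertical below 0.12 rad and height (world z) of jaw between 0.122 and 0.142 m and contact force between the fingers and spanner below 0.05 N)).
It fails at once if the sprayer is forced with more than 60 N (contact force between anything else and sprayer above 60 N).
It fails at once if the draining chisel, the hammer or the door knob is moved by more than 20 mm (distance of any of chisel, hammer, door_knob from where it was at the start of the episode above 0.02 m).
It also fails if it takes over 67 s, if anything falls off the work surface, if the arm or the gripper's body presses on something with over 40 N, if the wrist force passes 120 N, or if a joint passes its speed limit or range.

### The arm

A 6-joint arm with a two-finger parallel gripper is mounted at the origin on the work surface. World frame = base frame: x ahead of the robot, y to its left, z up, the work surface at z = 0. Lengths are in m, angles in rad, forces in N, time in s.
With the tool pointing down it reaches from about 0.325 to 0.775 m from the base axis. Payload 9.3 kg.
Tool frame: the origin (TCP) lies on the centre line of the jaws, within the pads' length; the fingertips stand 25 mm ahead of it and the grasp point (between the pads) lies 6 mm ahead of it (manip.tcp_to_tips is the distance from the TCP to the fingertips, in m); x points along the fingers, y is the direction in which the jaws open and shut, and the axes are right-handed (so a half turn about x gives the same grasp; the last joint's range is limited). The gripper opens to 85 mm and grips with 20 to 120 N. Pads are 22 mm wide; open, the fingers measure 114 mm over their backs; the gripper's body (76 mm by 85 mm) begins 54 mm behind the grasp point. The pads swing forward as they close: fully open they stand 13 mm farther back than shut.
Start: joints at [-1.355, 0.259, 0.021, 1.334, 0, 1.418], TCP at [0.198, -0.513, 0.256] pointing down, gripper open.
Joint ranges: [-3.04, 3.04], [-0.91, 1.82], [-1.04, 1.36], [-1.92, 1.95], [-1.52, 1.45], [-3.14, 3.14]. Speed limits (rad/s): [2.22, 2.22, 2.79, 3.14, 3.14, 3.14].

### API

Orientations are given as a unit quaternion [x, y, z, w].
In Python, from workcell import manip, grab_frame, order gives the robot as it stands.
- The arm moves only by the tool move_arm, never from a script. Its argument "rows" is a list of rows, each a list of 3 entries, a list of its own where there are three numbers: the turn, a rotation vector about the tool's x, y, z in degrees, then the shift along the tool's x, y, z in cm, then the closure in counts, from 0 (fully open) to 255 (shut). A call has 1 to 5 rows; each row shifts and turns the commanded pose from where the row before left it, along the tool's axes as they then stand; what a row does not reach is not made up. A row lasts 1/12 s, in which the tool goes at most 41.7 mm and 7.16 degrees, less where a joint would pass 70% of its speed; a pose out of reach is approached as far as the arm can. A call is refused whole if a number of a shift passes 4.17 or a number of a turn 7.16, either way. A call with a gripper value outside its range is refused whole. The fingers move at their own pace and stop on an object; "grip_force" is the grip in N (left out, the last holds). Time passes only in rows, so rows that do not move let the fingers close. It gives the time, the measured TCP pose, the force and the opening at its end, in the units of the state.
- manip.read_state(): the state, without advancing time (a new reading comes with each control period).
- grab_frame(name): name is "scene" or "top"; returns a dict with "pixels" (480x640x3 uint8, red, green, blue), "z_map" (480x640 float32, m along the optical axis (not along the pixel's ray), 0 where there is no reading), "intrinsics" (3x3 intrinsics, pixels), "k1" (the pictures are not rectified: a ray, as slopes to the right and down, at radius r is drawn at 1 + k1 r^2 times it, then the intrinsics apply), "rvec" (rotation vector, rad) and "tvec" (3), from world to camera coordinates, as OpenCV has them. Camera axes: x right, y down, z forward; pixel columns grow to the right and rows downward; lengths in m; the calibration is good to about 2 mm. A picture is of the moment at which its call begins.
- order.sign_off(): hands the job in, once; it reports no verdict.
The state is a dict: "t": time; "joints": joint angles; "joint_velocities": joint speeds; "tau": joint torques, N m; "eef_pos": TCP position; "tcp_rot": TCP orientation; "force": force on the tool from outside, world axes, zero at the start; "moment": the same for the moment, N m; "opening": opening from 0.0 (shut) to 1.0 (fully open).
Only numpy, scipy, OpenCV 4.12 (cv2) and the standard library are available. Lean on these libraries where they do the work, as an engineer would, in place of code of your own. Each camera call takes 0.05 s, during which the arm holds its last target.

## Working session

There is one attempt and no reset: what is moved stays moved. The work goes in short steps, Python scripts to look and compute and a tool call to move; the robot and the scene stay as the last step left them, time stands still between calls to the robot, and variables do not carry over. Pictures are saved under pics/ and viewed, and the job is handed in when it is done.

Besides the shell and the picture viewer there is one more tool, called after "Emit:" as name(argument=value, ...) on one line, values as JSON. move_arm: Moves the arm, as the interface text tells. Its arguments: {"type":"object","properties":{"rows":{"type":"array"},"grip_force":{"type":"number"}},"required":["rows"]}

```bash
ls; mkdir -p pics; cat > h.py <<'E'
import numpy as np, cv2
from scipy.spatial.transform import Rotation as R
from workcell import manip, grab_frame, order
def save(f,n,crop=None,s=1):
    im=f["pixels"][:,:,::-1]
    if crop: u0,v0,u1,v1=crop; im=im[v0:v1,u0:u1]
    if s!=1: im=cv2.resize(im,None,fx=s,fy=s,interpolation=cv2.INTER_CUBIC)
    cv2.imwrite("pics/"+n,im)
def cloud(f):
    K=np.array(f["intrinsics"]);k1=f["k1"];h,w=f["z_map"].shape
    u,v=np.meshgrid(np.arange(w),np.arange(h))
    xd=(u-K[0,2])/K[0,0];yd=(v-K[1,2])/K[1,1]
    rd=np.hypot(xd,yd);r=rd.copy()
    for _ in range(20): r=rd/(1+k1*r*r)
    s=np.where(rd>0,r/np.maximum(rd,1e-12),1)
    z=f["z_map"]; P=np.stack([xd*s*z,yd*s*z,z],-1)
    Rm=R.from_rotvec(np.ravel(f["rvec"])).as_matrix();t=np.ravel(f["tvec"])
    W=(P-t)@Rm; W[z==0]=np.nan
    return W
def proj(f,X):
    K=np.array(f["intrinsics"]);X=np.atleast_2d(X)
    Rm=R.from_rotvec(np.ravel(f["rvec"])).as_matrix();t=np.ravel(f["tvec"])
    p=X@Rm.T+t; a=p[:,:2]/p[:,2:]; a=a*(1+f["k1"]*(a**2).sum(1,keepdims=True))
    return a*[K[0,0],K[1,1]]+[K[0,2],K[1,2]]
E
python3 - <<'E'
from h import *
s=manip.read_state();print(s)
for n in("scene","top"):
    f=grab_frame(n);save(f,n+"0.png");np.savez("f_"+n+".npz",**f);print(n,f["k1"],f["tvec"],f["intrinsics"])
E
```

```text
pics
{'t': 0.0, 'joints': array([-1.35462150e+00,  2.59174027e-01,  2.07312316e-02,  1.33370945e+00,
       -9.71659497e-06,  1.41820616e+00]), 'joint_velocities': array([-4.73678890e-04, -9.10599996e-04, -8.30566258e-05, -7.50321189e-04,
       -3.84540928e-04, -1.18194903e-03]), 'tau': array([-1.30653450e-03, -5.55635190e+01,  3.44528675e+01,  1.36728809e-02,
       -2.81650773e-04, -2.08120804e-05]), 'eef_pos': array([ 0.19819535, -0.51276234,  0.25566401]), 'tcp_rot': array([-0.69510224, -0.13011964,  0.69513959, -0.12916156]), 'force': array([ 0.81110121, -0.16935486,  0.29252258]), 'moment': array([ 0.02293732, -0.0314173 ,  0.05247917]), 'opening': 0.9984101398730645}
scene 0.03323456134212294 [-0.26090132 -0.13794136  1.52431338] [[523.10102357   0.         314.05831213]
 [  0.         523.10102357 240.89637542]
 [  0.           0.           1.        ]]
top 0.010315041626497533 [0.00402756 0.51114812 1.14260016] [[474.14650122   0.         317.98682095]
 [  0.         474.14650122 243.07194367]
 [  0.           0.           1.        ]]
```

View pics/scene0.png

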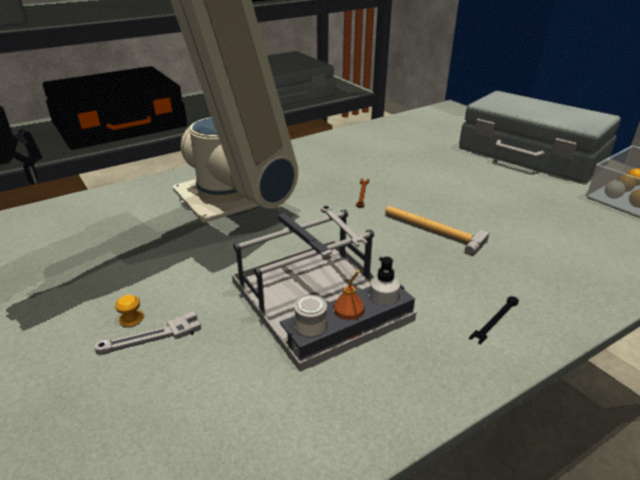

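View pics/top0.png

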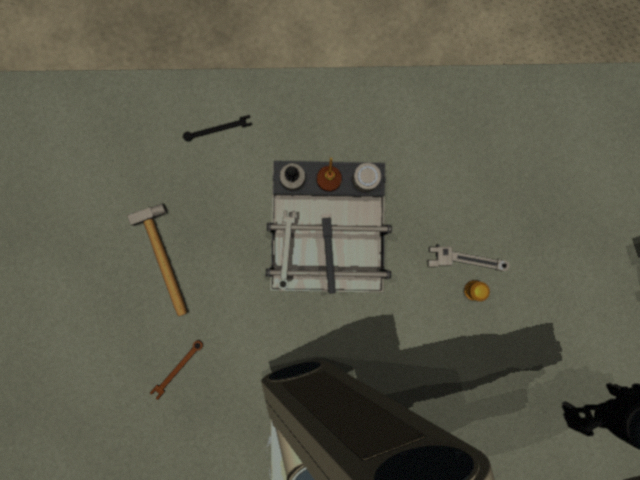

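The top picture shows the sprayer at (292,175), oil can (329,178), tin (368,177), the steel combination spanner across the bars at (288,250), chisel (329,255), adjustable spanner (468,258), knob (478,291) and hammer (160,260).

Candidates:
- **Combination spanner:** the steel one at (288,250), the black look-alike at (218,128) and the brown one at (178,370). I choose the steel one on the bars.
- **Adjustable spanner:** only the one at (468,258).

Next is a close crop to check the choice.

```bash
python3 - <<'E'
from h import *
f=dict(np.load("f_top.npz"));im=f["pixels"][:,:,::-1]
a=cv2.resize(im[150:310,255:405],None,fx=3.5,fy=3.5,interpolation=cv2.INTER_CUBIC)
b=cv2.resize(im[225:310,415:520],None,fx=2.4,fy=2.4,interpolation=cv2.INTER_CUBIC)
c=np.zeros((560,800,3),np.uint8);c[:a.shape[0],:a.shape[1]]=a;c[:b.shape[0],530:530+b.shape[1]]=b
cv2.imwrite("pics/crop0.png",c)
W=cloud(f)
for n,p in dict(bench=(450,330),rail=(330,172),tin=(368,177),spr=(292,172),can=(329,175),ringO=(290,218),ringShank=(288,250),ringR=(284,283),chis=(329,255),sphead=(444,256),sphan=(470,260),sptail=(504,266),knob=(478,291),barA=(350,229),barB=(310,273),barBend=(388,273),barAend=(388,229)).items():
    print(n,np.round(W[p[1],p[0]],4))
def blob(m,name):
    n,l,st,c=cv2.connectedComponentsWithStats(m.astype(np.uint8))
    for i in range(1,n):
        if st[i,4]>25:
            P=W[l==i];P2=P[:,:2];mu=P2.mean(0);w,V=np.linalg.eigh(np.cov(P2.T));d=V[:,1];q=(P2-mu)@V
            print(name,st[i],np.round(mu,4),"z",np.round(np.percentile(P[:,2],[5,50,95]),4),"ang",round(np.degrees(np.arctan2(d[1],d[0])),1),"ext",np.round(np.ptp(q,axis=0),4),np.round([q.min(0),q.max(0)],3).tolist())
Z=W[...,2];u=np.arange(640)[None,:]+0*Z;v=np.arange(480)[:,None]+0*Z
blob((Z>.006)&(Z<.1)&(u>410)&(u<530)&(v>230)&(v<320),"sp")
blob((Z>.118)&(u>255)&(u<405)&(v>200)&(v<300),"bars")
blob((Z>.09)&(u>255)&(u<405)&(v>150)&(v<200),"bottles")
blob((Z>.128)&(u>255)&(u<405)&(v>200)&(v<300),"hi")
blob((Z>.015)&(Z<.07)&(u>260)&(u<400)&(v>140)&(v<300),"tray/rack")
E
```

```text
bench [ 0.2936 -0.3232  0.0008]
rail [ 0.6615 -0.0332  0.1315]
tin [ 0.6541 -0.1195  0.1028]
spr [0.6607 0.0493 0.1427]
can [ 0.658  -0.0315  0.1146]
ringO [0.5622 0.0557 0.1327]
ringShank [0.4929 0.0614 0.1282]
ringR [0.4217 0.071  0.133 ]
chis [ 0.4802 -0.0272  0.1405]
sphead [ 0.474  -0.3098  0.0152]
sphan [ 0.4631 -0.374   0.0109]
sptail [ 0.4471 -0.4552  0.0134]
knob [ 0.3906 -0.3768  0.052 ]
barA [ 0.5364 -0.0747  0.1259]
barB [0.442  0.0145 0.1269]
barBend [ 0.4386 -0.1564  0.1211]
barAend [ 0.535  -0.1582  0.1241]
sp [428 245  82  26 921] [ 0.4652 -0.359 ] z [0.0082 0.0124 0.0168] ang 81.1 ext [0.0543 0.1961] [[-0.026, -0.11], [0.028, 0.086]]
sp [465 282  25  20 348] [ 0.3897 -0.3806] z [0.0088 0.0483 0.0536] ang 155.4 ext [0.0463 0.0477] [[-0.02, -0.025], [0.026, 0.023]]
bars [ 265  211  128   83 2442] [ 0.4897 -0.0076] z [0.1206 0.1276 0.141 ] ang 87.1 ext [0.1747 0.2775] [[-0.085, -0.158], [0.09, 0.12]]
bottles [322 158  14  25 167] [ 0.6615 -0.0315] z [0.091  0.104  0.1576] ang 178.2 ext [0.0295 0.0401] [[-0.015, -0.024], [0.015, 0.016]]
bottles [354 163  27  27 574] [ 0.
[... 497 characters left out ...]
09]]
tray/rack [ 271  161  115   66 2340] [ 0.6552 -0.0285] z [0.0393 0.0556 0.0616] ang 86.2 ext [0.1543 0.2761] [[-0.049, -0.143], [0.105, 0.133]]
tray/rack [270 230   4  40  81] [0.498  0.1037] z [0.0252 0.0559 0.0611] ang 177.4 ext [0.0071 0.0924] [[-0.005, -0.045], [0.002, 0.048]]
tray/rack [379 232   7  40 146] [ 0.4867 -0.1559] z [0.0165 0.0561 0.0627] ang 178.8 ext [0.0078 0.0941] [[-0.003, -0.048], [0.004, 0.046]]
tray/rack [270 276  58  16 102] [0.4036 0.0569] z [0.0171 0.0213 0.0253] ang 82.6 ext [0.0353 0.1394] [[-0.025, -0.082], [0.01, 0.057]]
tray/rack [335 278  49  15  84] [ 0.3984 -0.1217] z [0.0179 0.0213 0.0257] ang 95.7 ext [0.0355 0.1182] [[-0.024, -0.04], [0.012, 0.078]]
```

View pics/crop0.png

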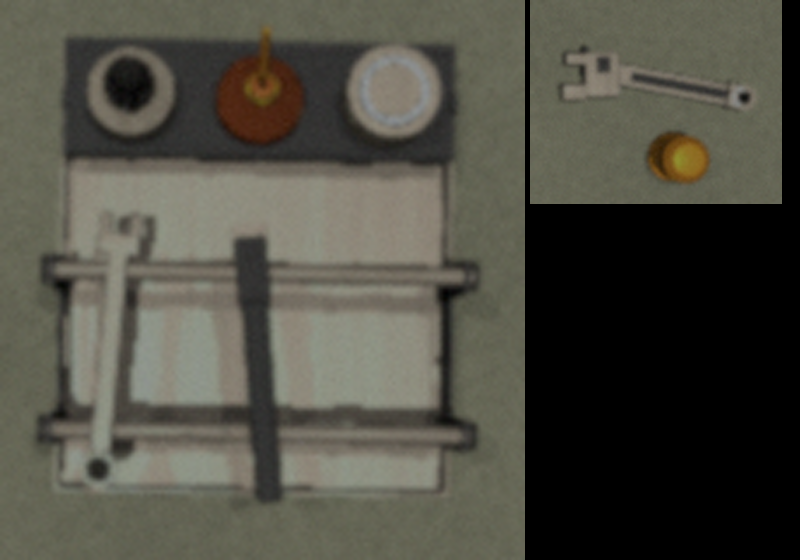

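```bash
python3 - <<'E'
from h import *
f=dict(np.load("f_top.npz"));W=cloud(f);Z=W[...,2];u=np.arange(640)[None,:]+0*Z;v=np.arange(480)[:,None]+0*Z
# bar tops, excluding tools
ths=[]
for lo,hi in((.50,.56),(.41,.47)):
    m=(Z>.121)&(Z<.129)&(W[...,0]>lo)&(W[...,0]<hi)&(W[...,1]<-.05)&(W[...,1]>-.155)|((Z>.121)&(Z<.129)&(W[...,0]>lo)&(W[...,0]<hi)&(W[...,1]>-.01)&(W[...,1]<.045))|((Z>.121)&(Z<.129)&(W[...,0]>lo)&(W[...,0]<hi)&(W[...,1]>.08)&(W[...,1]<.1))
    P=W[m];c=np.polyfit(P[:,1],P[:,0],1);print("bar x=",c,len(P),np.std(P[:,0]-np.polyval(c,P[:,1])),P[:,2].mean());ths.append(c)
# sprayer head top
for z0,z1,ur in((.138,.15,(280,305)),(.13,.15,(280,305)),(.095,.11,(350,385))):
    m=(Z>z0)&(Z<z1)&(u>ur[0])&(u<ur[1])&(v>155)&(v<200);P=W[m]
    print(z0,len(P),P.mean(0),(P.max(0)+P.min(0))/2)
# ring spanner shank: per-x centerline
m=(Z>.1275)&(u>275)&(u<300)&(v>205)&(v<300)
P=W[m]
for x in np.arange(.405,.585,.01):
    q=P[abs(P[:,0]-x)<.005]
    if len(q):print(round(x,3),len(q),np.round([(q[:,1].min()+q[:,1].max())/2,np.ptp(q[:,1]),np.median(q[:,2])],4))
print("---sp")
m=(Z>.006)&(Z<.1)&(u>425)&(u<512)&(v>240)&(v<273);P=W[m]
for y in np.arange(-.475,-.26,.01):
    q=P[abs(P[:,1]-y)<.005]
    if len(q):print(round(y,3),len(q),np.round([(q[:,0].min()+q[:,0].max())/2,q[:,0].min(),q[:,0].max(),np.median(q[:,2])],4))
# scene cam also
f=dict(np.load("f_scene.npz"));W=cloud(f);Z=W[...,2]
m=(Z>.125)&(Z<.147)&(abs(W[...,0]-.655)<.03)&(abs(W[...,1]-.052)<.03);P=W[m];print("scene head",len(P),P.mean(0),P.max(0))
m=(Z>.1)&(Z<.112)&(abs(W[...,0]-.655)<.04)&(abs(W[...,1]+.117)<.04);P=W[m];print("scene tin",len(P),P.mean(0),(P.max(0)+P.min(0))/2)
E
```

```text
bar x= [0.03775206 0.54071286] 380 0.0031858951007170976 0.12407708698447815
bar x= [0.03597881 0.44122782] 382 0.0032285683798952743 0.12396820768630652
0.138 84 [0.66218709 0.05277055 0.14241428] [0.66145032 0.05254188 0.14275772]
0.13 105 [0.6595881  0.05289072 0.14111813] [0.65855429 0.05366834 0.13870179]
0.095 569 [ 0.65571967 -0.11739387  0.10335165] [ 0.65681583 -0.11762998  0.1027099 ]
0.405 4 [0.0745 0.0067 0.1322]
0.415 48 [0.0755 0.0217 0.1334]
0.425 37 [0.0751 0.0215 0.1333]
0.435 31 [0.0732 0.0131 0.1309]
0.445 29 [0.0717 0.0111 0.1327]
0.455 23 [0.0717 0.0113 0.1315]
0.465 31 [0.0705 0.0133 0.1311]
0.475 27 [0.0692 0.0111 0.1313]
0.485 28 [0.0679 0.0133 0.1312]
0.495 29 [0.0666 0.0111 0.1319]
0.505 24 [0.0665 0.0109 0.1323]
0.515 30 [0.0642 0.011  0.1319]
0.525 28 [0.0639 0.0109 0.1321]
0.535 24 [0.0628 0.0133 0.132 ]
0.545 36 [0.0606 0.0393 0.1315]
0.555 45 [0.0592 0.0241 0.1313]
0.565 44 [0.0589 0.0242 0.131 ]
0.575 24 [0.0589 0.024  0.1311]
---sp
-0.465 24 [0.447  0.4373 0.4567 0.0132]
-0.455 44 [0.4495 0.4373 0.4617 0.0132]
-0.445 47 [0.4497 0.4375 0.4619 0.0131]
-
[... 153 characters left out ...]
011 ]
-0.395 37 [0.4603 0.4506 0.4701 0.0112]
-0.385 37 [0.4629 0.4531 0.4727 0.0105]
-0.375 37 [0.4643 0.4533 0.4754 0.0109]
-0.365 39 [0.4682 0.4559 0.4804 0.011 ]
-0.355 35 [0.4696 0.4586 0.4806 0.0112]
-0.345 37 [0.4709 0.4612 0.4807 0.0108]
-0.335 40 [0.4772 0.4613 0.4931 0.011 ]
-0.325 73 [0.4737 0.4518 0.4956 0.0138]
-0.315 79 [0.4789 0.4521 0.5058 0.0137]
-0.305 77 [0.4741 0.4523 0.496  0.0137]
-0.295 77 [0.4756 0.4501 0.5011 0.0131]
-0.285 50 [0.472  0.4502 0.4939 0.0133]
-0.275 35 [0.4722 0.4503 0.494  0.0123]
scene head 151 [0.6662321  0.04810851 0.13744404] [0.67645283 0.0613503  0.14556412]
scene tin 565 [ 0.66127503 -0.12038292  0.10388356] [ 0.65912285 -0.11815587  0.10416676]
```

```bash
cat >> h.py <<'E'
def go(x,y,z,yaw=None,s=None):
    """delta to TCP target in tool axes (cm), yaw of tool y-axis modulo 180 (deg), tilt"""
    s=s or manip.read_state();Rm=R.from_quat(s["tcp_rot"]).as_matrix()
    d=Rm.T@(np.array([x,y,z])-s["eef_pos"])*100
    yy=np.degrees(np.arctan2(Rm[1,1],Rm[0,1]))
    print("t",round(s["t"],2),"pos",np.round(s["eef_pos"],4),"toolx",np.round(Rm[:,0],3),"yawY",round(yy,1),"j6",round(s["joints"][5],2),"F",np.round(s["force"],1),"op",round(s["opening"],3))
    print("shift cm (tool xyz)",np.round(d,2))
    if yaw is not None:
        e=(yaw-yy+90)%180-90; print("turn about world z",round(e,1),"=> about tool x",round(-e,1))
    D=np.array([[0,0,-1],[np.cos(np.radians(yaw if yaw is not None else yy)),np.sin(np.radians(yaw if yaw is not None else yy)),0]])
E
python3 - <<'E'
from h import *
print(manip.tcp_to_tips,[a for a in dir(manip) if a[0]!='_'])
go(.493,.067,.135,yaw=83.7)
print(R.from_quat(manip.read_state()["tcp_rot"]).as_matrix().round(3))
f=dict(np.load("f_top.npz"));im=f["pixels"][:,:,::-1].copy()
def fr(o,yaw,pts):
    c,s=np.cos(yaw),np.sin(yaw);p=np.array(pts)
    return np.c_[o[0]+c*p[:,0]-s*p[:,1],o[1]+s*p[:,0]+c*p[:,1],o[2]+p[:,2]]
def draw(P,col,cl=True):
    q=proj(f,P);big=np.round((q)*16*1).astype(int);cv2.polylines(im,[np.round((q-off)*sc*16).astype(int)],cl,col,1,cv2.LINE_AA,4)
off=np.array([255,150]);sc=3.;im=cv2.resize(im[150:315,255:520],None,fx=3,fy=3,interpolation=cv2.INTER_CUBIC);off=off-.33
draw(fr((.4695,-.354,0),np.radians(77.5),[[-90,-11,11],[18,-11,11],[18,11,11],[-90,11,11]]*np.array([.001]*3)),(0,0,255))
draw(fr((.4695,-.354,0),np.radians(77.5),np.array([[57,8,7],[77,8,7],[67,8,7],[67,18,7],[67,-2,7]])*.001),(0,255,0),False)
draw(fr((.4935,.067,.125),np.radians(-6.5),np.array([[-60,-6.5,7],[60,-6.5,7],[60,6.5,7],[-60,6.5,7]])*.001),(0,0,255))
draw(fr((.4935,.067,.125),np.radians(-6.5),np.array([[-86,0,9],[86,0,9]])*.001),(0,255,0),False)
th=np.linspace(0,6.28,30)
draw(fr((.6615,.0527,.142),0,np.c_[.01*np.cos(th),.01*np.sin(th),0*th]),(0,0,255))
draw(fr((.656,-.1175,.105),0,np.c_[.029*np.cos(th),.029*np.sin(th),0*th]),(0,0,255))
o=(.528,-.0275,.125)
for x in(-.09,.01):draw(fr(o,-.037,[[x,-.135,0],[x,.135,0]]),(255,0,0),False)
cv2.imwrite("pics/ov.png",im)
E
```

```text
0.025 ['MotionError', 'read_state', 'tcp_to_tips']
t 0.1 pos [ 0.1982 -0.5128  0.2557] toolx [-0.     0.001 -1.   ] yawY -68.9 j6 1.42 F [ 0.4 -0.5  0.4] op 1.003
shift cm (tool xyz) [ 12.13 -43.44 -48.39]
turn about world z -27.4 => about tool x 27.4
[[-0.     0.36  -0.933]
 [ 0.001 -0.933 -0.36 ]
 [-1.    -0.001 -0.   ]]
```

View pics/ov.png

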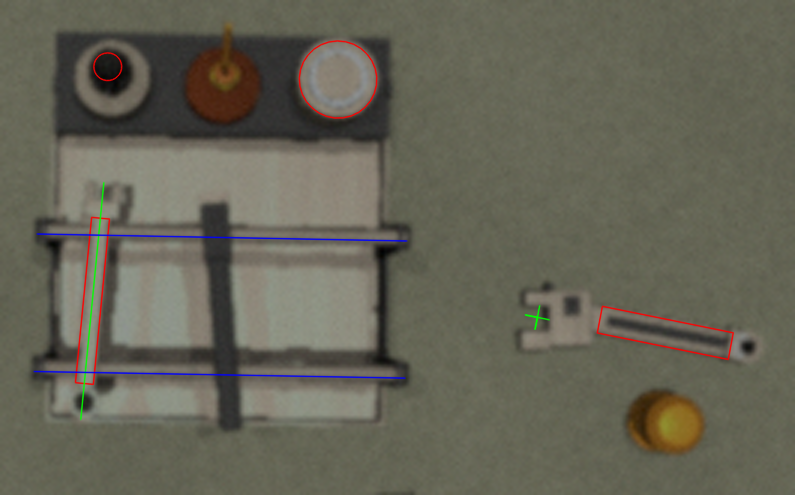

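```bash
cat >> h.py <<'E'
def plan(x,y,z,yaw,N,g=0,dp=1,full=False,s=None):
    """N rows to TCP pose, tool down; full: yaw not modulo 180"""
    s=s or manip.read_state();go(x,y,z,yaw,s)
    Rm=R.from_quat(s["tcp_rot"]);p=np.array(s["eef_pos"]);T=np.array([x,y,z])
    w=np.radians(yaw);Y=np.array([np.cos(w),np.sin(w),0]);X=np.array([0,0,-1.]);G=R.from_matrix(np.c_[X,Y,np.cross(X,Y)])
    for i in range(N):
        k=N-i;M=Rm.as_matrix()
        d=np.round(M.T@((T-p)/k)*100,dp)
        rv=np.degrees((Rm.inv()*G).as_rotvec())
        r=np.round(rv/k,1)
        p=p+M@d/100;Rm=Rm*R.from_rotvec(np.radians(r))
        print([r.tolist(),d.tolist(),g])
    print("end",p.round(4),"err",np.round((T-p)*1000,1))
E
python3 - <<'E'
from h import *
plan(.493,.067,.24,83.6,22)
E
```

```text
t 0.1 pos [ 0.1982 -0.5128  0.2557] toolx [-0.     0.001 -1.   ] yawY -68.9 j6 1.42 F [ 0.4 -0.5  0.4] op 1.003
shift cm (tool xyz) [  1.63 -43.45 -48.4 ]
turn about world z -27.5 => about tool x 27.5
[[-6.9, -0.0, 0.0], [0.1, -2.0, -2.2], 0]
[[-6.9, -0.0, 0.0], [0.1, -1.7, -2.4], 0]
[[-6.9, -0.0, -0.0], [0.1, -1.4, -2.6], 0]
[[-6.9, -0.0, -0.0], [0.1, -1.1, -2.8], 0]
[[-6.9, -0.0, -0.0], [0.1, -0.7, -2.9], 0]
[[-6.9, -0.0, -0.0], [0.1, -0.4, -2.9], 0]
[[-6.9, -0.0, -0.0], [0.1, -0.0, -3.0], 0]
[[-6.9, -0.0, -0.0], [0.1, 0.3, -2.9], 0]
[[-6.9, -0.0, -0.0], [0.1, 0.7, -2.9], 0]
[[-7.0, -0.0, -0.0], [0.1, 1.0, -2.8], 0]
[[-6.9, -0.0, -0.0], [0.1, 1.4, -2.6], 0]
[[-7.0, -0.0, -0.0], [0.0, 1.7, -2.4], 0]
[[-6.9, -0.0, -0.0], [0.1, 1.9, -2.2], 0]
[[-7.0, -0.0, -0.0], [0.0, 2.2, -2.0], 0]
[[-6.9, -0.0, -0.0], [0.1, 2.4, -1.7], 0]
[[-7.0, -0.0, -0.0], [0.0, 2.6, -1.4], 0]
[[-6.9, -0.0, -0.0], [0.1, 2.8, -1.1], 0]
[[-7.0, -0.0, -0.0], [0.0, 2.9, -0.7], 0]
[[-6.9, -0.0, -0.0], [0.1, 2.9, -0.4], 0]
[[-7.0, -0.0, -0.0], [0.0, 2.9, -0.0], 0]
[[-6.9, -0.0, -0.0], [0.1, 2.9, 0.3], 0]
[[-7.0, -0.0, -0.1], [0.0, 2.9, 0.7], 0]
end [0.4929 0.0671 0.2403] err [ 0.1 -0.1 -0.3]
```

Emit:
move_arm(rows=[[[-6.9,0,0],[0.1,-2.0,-2.2],120],[[-6.9,0,0],[0.1,-1.7,-2.4],120],[[-6.9,0,0],[0.1,-1.4,-2.6],120],[[-6.9,0,0],[0.1,-1.1,-2.8],120],[[-6.9,0,0],[0.1,-0.7,-2.9],120]])

```text
t: 0.52
eef_pos: [0.2657, -0.3791, 0.2509]
tcp_rot: [0.625, 0.332, -0.624, 0.331]
force: [-0.2, -0.1, 0.0]
opening: 0.527
```

Emit:
move_arm(rows=[[[-6.9,0,0],[0.1,-0.4,-2.9],120],[[-6.9,0,0],[0.1,0,-3.0],120],[[-6.9,0,0],[0.1,0.3,-2.9],120],[[-6.9,0,0],[0.1,0.7,-2.9],120],[[-7,0,0],[0.1,1.0,-2.8],120]])

```text
t: 0.93
eef_pos: [0.3325, -0.247, 0.2461]
tcp_rot: [0.498, 0.503, -0.498, 0.502]
force: [0.8, -0.2, -0.0]
opening: 0.526
```

Emit:
move_arm(rows=[[[-6.9,0,0],[0.1,1.4,-2.6],120],[[-7,0,0],[0,1.7,-2.4],120],[[-6.9,0,0],[0.1,1.9,-2.2],120],[[-7,0,0],[0,2.2,-2.0],120],[[-6.9,0,0],[0.1,2.4,-1.7],120]])

```text
t: 1.35
eef_pos: [0.3999, -0.1162, 0.2432]
tcp_rot: [0.325, 0.628, -0.325, 0.628]
force: [1.2, -0.8, 0.6]
opening: 0.527
```

Emit:
move_arm(rows=[[[-7,0,0],[0,2.6,-1.4],120],[[-6.9,0,0],[0.1,2.8,-1.1],120],[[-7,0,0],[0,2.9,-0.7],120],[[-6.9,0,0],[0.1,2.9,-0.4],120],[[-7,0,0],[0,2.9,0],120]])

```text
t: 1.77
eef_pos: [0.4667, 0.0157, 0.241]
tcp_rot: [0.122, 0.697, -0.122, 0.696]
force: [-0.4, -0.8, -1.1]
opening: 0.529
```

Emit:
move_arm(rows=[[[-6.9,0,0],[0.1,2.9,0.3],120],[[-7,0,0],[0,2.9,0.7],120],[[0,0,0],[0,0,0],120]])

```text
t: 2.02
eef_pos: [0.4943, 0.0703, 0.2396]
tcp_rot: [0.036, 0.706, -0.035, 0.706]
force: [-1.4, -0.4, -0.7]
opening: 0.528
```

```bash
python3 - <<'E'
from h import *
plan(.4935,.067,.137,83.6,4,120)
E
```

```text
t 2.02 pos [0.4943 0.0703 0.2396] toolx [-0.     0.001 -1.   ] yawY 84.2 j6 0.07 F [-1.4 -0.4 -0.7] op 0.528
shift cm (tool xyz) [10.26 -0.35 -0.04]
turn about world z -0.6 => about tool x 0.6
[[0.2, -0.0, -0.0], [2.6, -0.1, -0.0], 120]
[[0.1, -0.0, -0.0], [2.6, -0.1, -0.0], 120]
[[0.2, -0.0, -0.0], [2.5, -0.1, -0.0], 120]
[[0.1, -0.0, -0.1], [2.6, -0.0, -0.0], 120]
end [0.4939 0.0675 0.1366] err [-0.4 -0.5  0.4]
```

Emit:
move_arm(rows=[[[0.6,0,0],[2.6,-0.1,0],120],[[0,0,0],[2.6,-0.1,0],120],[[0,0,0],[2.5,-0.1,0],120],[[0,0,0],[1.3,0,0],120],[[0,0,0],[0,0,0],120]])

```text
t: 2.43
eef_pos: [0.4907, 0.0637, 0.1474]
tcp_rot: [0.043, 0.708, -0.043, 0.704]
force: [-0.4, -0.5, -0.6]
opening: 0.532
```

```bash
python3 - <<'E'
from h import *
go(.4935,.067,.136,83.6)
f=grab_frame("top");save(f,"a1.png",(255,150,455,300),4)
f=grab_frame("scene");save(f,"a2.png",(220,180,430,360),3.8)
E
```

```text
t 2.43 pos [0.4907 0.0637 0.1474] toolx [-0.005  0.    -1.   ] yawY 83.0 j6 0.08 F [-0.4 -0.5 -0.6] op 0.532
shift cm (tool xyz) [1.14 0.37 0.24]
turn about world z 0.6 => about tool x -0.6
```

View pics/a2.png

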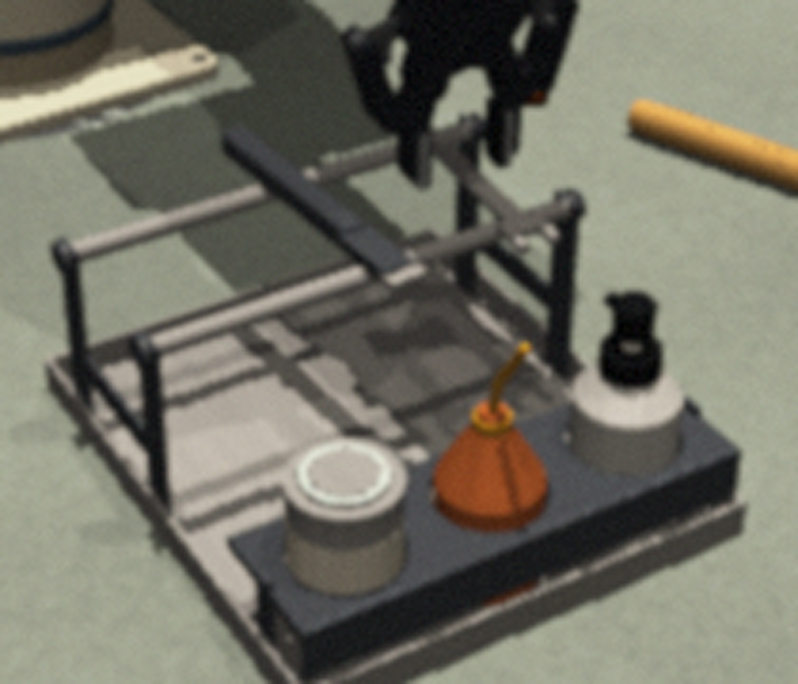

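The scene crop shows the fingers straddling the steel spanner's shank around crop pixels (415,160) and (505,140), above the bars. I'll settle the arm and re-measure.

Emit:
move_arm(rows=[[[0,0,0],[0,0,0],120],[[0,0,0],[0,0,0],120]])

```text
t: 2.7
eef_pos: [0.4932, 0.0637, 0.1515]
tcp_rot: [0.043, 0.705, -0.043, 0.706]
force: [0.3, 0.7, 0.6]
opening: 0.529
```

```bash
python3 - <<'E'
from h import *
go(.4935,.067,.136,83.6)
E
```

```text
t 2.7 pos [0.4932 0.0637 0.1515] toolx [ 0.002 -0.    -1.   ] yawY 83.0 j6 0.08 F [0.3 0.7 0.6] op 0.529
shift cm (tool xyz) [ 1.55  0.33 -0.01]
turn about world z 0.6 => about tool x -0.6
```

Emit:
move_arm(rows=[[[-0.6,0,0],[0.5,0.3,0],120],[[0,0,0],[0.6,0,0],120],[[0,0,0],[0.5,0,0],120],[[0,0,0],[0,0,0],120],[[0,0,0],[0,0,0],120]])

```text
t: 3.12
eef_pos: [0.4926, 0.0669, 0.1338]
tcp_rot: [0.039, 0.706, -0.039, 0.706]
force: [-0.1, -0.3, 0.3]
opening: 0.533
```

Emit:
move_arm(rows=[[[0,0,0],[0,0,0],255],[[0,0,0],[0,0,0],255],[[0,0,0],[0,0,0],255],[[0,0,0],[0,0,0],255],[[0,0,0],[0,0,0],255]], grip_force=50)

```text
t: 3.53
eef_pos: [0.4931, 0.0669, 0.1345]
tcp_rot: [0.039, 0.706, -0.039, 0.706]
force: [-0.1, 1.0, 2.9]
opening: 0.138
```

Emit:
move_arm(rows=[[[0,0,0],[0,0,0],255],[[0,0,0],[0,0,0],255]])

```text
t: 3.7
eef_pos: [0.4931, 0.0669, 0.1345]
tcp_rot: [0.039, 0.706, -0.039, 0.706]
force: [-0.2, 0.3, 3.3]
opening: 0.14
```

```bash
python3 - <<'E'
from h import *
go(.4935,.067,.136,83.6)
f=grab_frame("top");save(f,"b1.png",(255,150,455,300),4)
f=grab_frame("scene");save(f,"b2.png",(220,180,430,360),3.8)
E
```

```text
t 3.7 pos [0.4931 0.0669 0.1345] toolx [ 0.001  0.    -1.   ] yawY 83.6 j6 0.08 F [-0.2  0.3  3.3] op 0.14
shift cm (tool xyz) [-0.15  0.02  0.04]
turn about world z -0.0 => about tool x 0.0
```

View pics/b2.png

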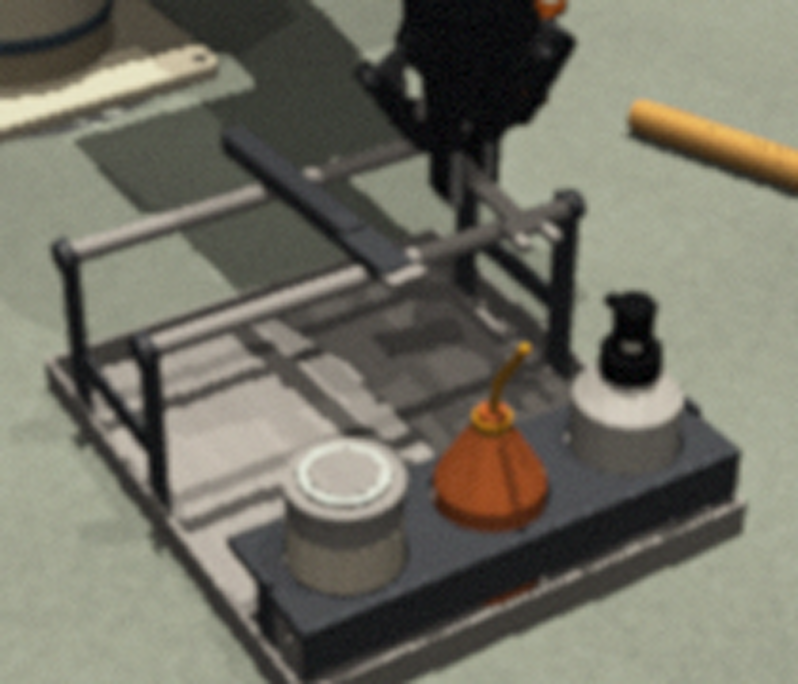

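The fingers closed to about 12 mm on the shank, with nothing displaced. Next I lift and shift.

Emit:
move_arm(rows=[[[0,0,0],[-0.5,0,0],255],[[0,0,0],[-1.0,0,0],255],[[0,0,0],[-1.5,0,0],255],[[0,0,0],[-1.5,0,0],255],[[0,0,0],[-1.0,0,0],255]])

```text
t: 4.22
eef_pos: [0.493, 0.0668, 0.1905]
tcp_rot: [0.039, 0.706, -0.039, 0.706]
force: [0.3, 0.1, -1.8]
opening: 0.138
```

Emit:
move_arm(rows=[[[0,0,0],[0,0,0],255],[[0,0,0],[0,0,0],255]])

```text
t: 4.38
eef_pos: [0.4929, 0.0668, 0.1893]
tcp_rot: [0.039, 0.706, -0.039, 0.706]
force: [-0.1, 0.0, -0.8]
opening: 0.14
```

```bash
python3 - <<'E'
from h import *
plan(.486,-.111,.191,87.9,9,255)
f=grab_frame("scene");save(f,"c2.png",(220,150,430,330),3.8)
E
```

```text
t 4.38 pos [0.4929 0.0668 0.1893] toolx [ 0. -0. -1.] yawY 83.6 j6 0.08 F [-0.1  0.  -0.8] op 0.14
shift cm (tool xyz) [ -0.17 -17.75   1.28]
turn about world z 4.3 => about tool x -4.3
[[-0.5, 0.0, 0.0], [-0.0, -2.0, 0.1], 255]
[[-0.5, 0.0, 0.0], [-0.0, -2.0, 0.1], 255]
[[-0.5, 0.0, 0.0], [-0.0, -2.0, 0.1], 255]
[[-0.5, 0.0, 0.0], [-0.0, -2.0, 0.1], 255]
[[-0.5, 0.0, 0.0], [-0.0, -2.0, 0.1], 255]
[[-0.4, 0.0, 0.0], [-0.0, -1.9, 0.1], 255]
[[-0.5, 0.0, 0.0], [-0.1, -2.0, 0.0], 255]
[[-0.4, 0.0, 0.0], [-0.0, -1.9, 0.0], 255]
[[-0.5, 0.0, 0.0], [-0.1, -2.0, 0.1], 255]
end [ 0.4862 -0.1112  0.1913] err [-0.2  0.2 -0.3]
```

View pics/c2.png

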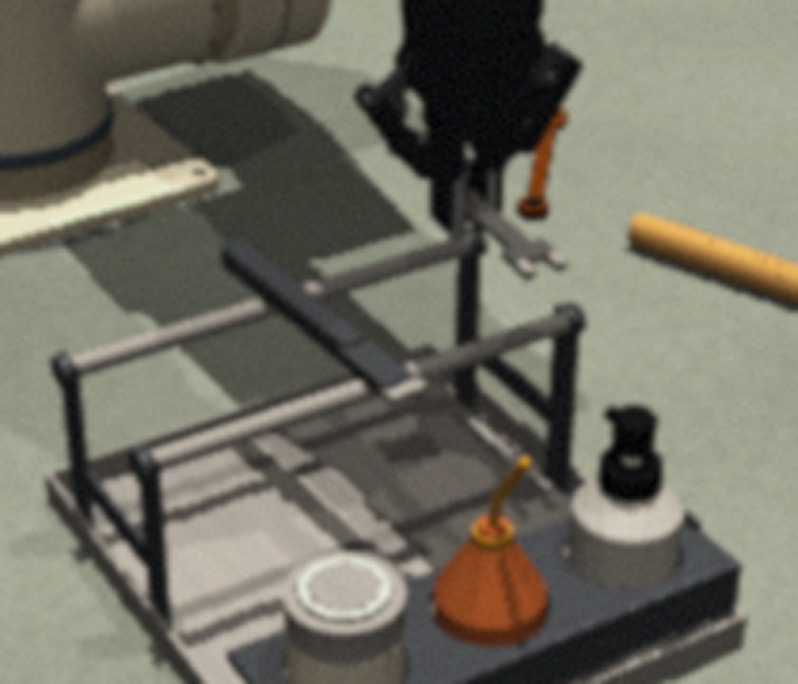

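The spanner is lifted and held level, with its open end at crop pixel (540,260). Now across to the tin.

Emit:
move_arm(rows=[[[-0.5,0,0],[-0.1,-1.5,0.1],255],[[-0.5,0,0],[0,-2.0,0.1],255],[[-0.5,0,0],[-0.1,-2.0,0.1],255],[[-0.5,0,0],[0,-2.0,0.1],255],[[-0.5,0,0],[0,-2.0,0.1],255]])

```text
t: 4.85
eef_pos: [0.4885, -0.0289, 0.1902]
tcp_rot: [0.024, 0.707, -0.023, 0.706]
force: [0.0, -0.2, -1.2]
opening: 0.139
```

Emit:
move_arm(rows=[[[-0.5,0,0],[0,-2.0,0],255],[[-0.5,0,0],[0,-2.0,0],255],[[-0.4,0,0],[0,-2.0,0],255],[[-0.4,0,0],[0,-1.5,0.1],255],[[0,0,0],[0,-0.8,0],255]])

```text
t: 5.27
eef_pos: [0.4852, -0.1126, 0.1902]
tcp_rot: [0.013, 0.708, -0.013, 0.706]
force: [-0.8, 0.2, -1.7]
opening: 0.139
```

Emit:
move_arm(rows=[[[0,0,0],[0,0,0],255],[[0,0,0],[0,0,0],255],[[0,0,0],[0,0,0],255]])

```text
t: 5.52
eef_pos: [0.4854, -0.1104, 0.1909]
tcp_rot: [0.013, 0.707, -0.013, 0.707]
force: [-0.1, -0.4, -0.6]
opening: 0.133
```

```bash
python3 - <<'E'
from h import *
go(.486,-.111,.136,87.9)
E
```

```text
t 5.52 pos [ 0.4854 -0.1104  0.1909] toolx [-0.001  0.001 -1.   ] yawY 87.9 j6 -0.36 F [-0.1 -0.4 -0.6] op 0.133
shift cm (tool xyz) [ 5.49 -0.06  0.06]
turn about world z -0.0 => about tool x 0.0
```

Emit:
move_arm(rows=[[[0,0,0],[1.2,0,0],255],[[0,0,0],[1.5,0,0],255],[[0,0,0],[1.5,0,0],255],[[0,0,0],[0.8,0,0],255],[[0,0,0],[0,0,0],255]])

```text
t: 5.93
eef_pos: [0.4848, -0.11, 0.1398]
tcp_rot: [0.013, 0.708, -0.012, 0.706]
force: [-1.1, 1.5, -0.9]
opening: 0.139
```

Emit:
move_arm(rows=[[[0,0,0],[0.2,0,0],255],[[0,0,0],[0.2,0,0],255],[[0,0,0],[0.2,0,0],255],[[0,0,0],[0.0,0,0],255],[[0,0,0],[0,0,0],255]])

```text
t: 6.35
eef_pos: [0.4857, -0.1112, 0.1356]
tcp_rot: [0.013, 0.707, -0.013, 0.707]
force: [0.5, -0.0, -1.6]
opening: 0.138
```

```bash
python3 - <<'E'
from h import *
go(.486,-.111,.1345,87.9)
f=grab_frame("scene");save(f,"d2.png",(220,180,430,360),3.8)
E
```

```text
t 6.35 pos [ 0.4857 -0.1112  0.1356] toolx [ 0. -0. -1.] yawY 87.9 j6 -0.36 F [ 0.5 -0.  -1.6] op 0.138
shift cm (tool xyz) [0.11 0.02 0.03]
turn about world z -0.0 => about tool x 0.0
```

View pics/d2.png

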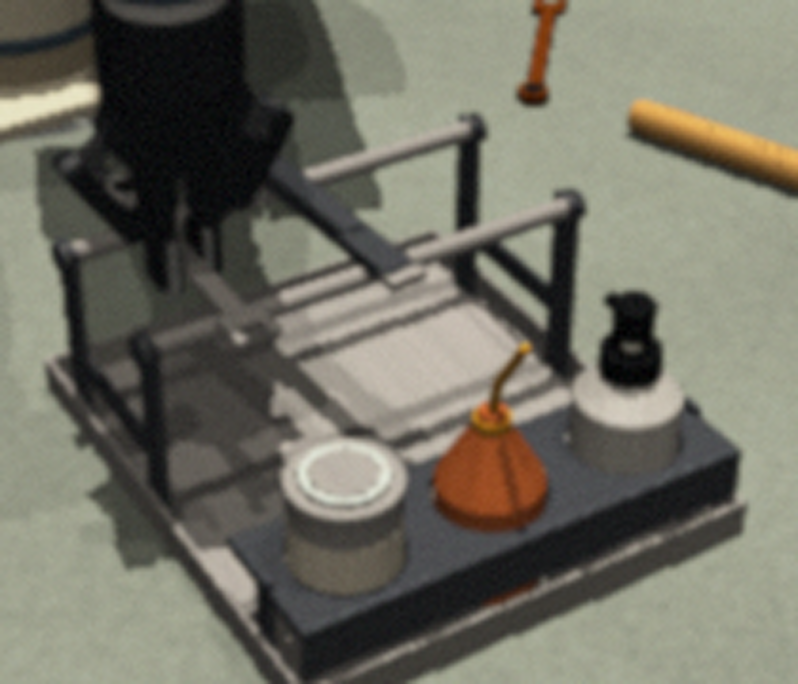

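The spanner sits over the bar in line with the tin, its open end at crop (245,325). About 1 mm remains.

Emit:
move_arm(rows=[[[0,0,0],[0.1,0,0],255],[[0,0,0],[0,0,0],255],[[0,0,0],[0.1,0,0],255],[[0,0,0],[0,0,0],255],[[0,0,0],[0,0,0],255]])

```text
t: 6.82
eef_pos: [0.4859, -0.1113, 0.1344]
tcp_rot: [0.013, 0.706, -0.013, 0.708]
force: [-2.8, 0.7, 9.8]
opening: 0.135
```

Emit:
move_arm(rows=[[[0,0,0],[-0.1,0,0],255],[[0,0,0],[0,0,0],190],[[0,0,0],[0,0,0],130],[[0,0,0],[0,0,0],120],[[0,0,0],[0,0,0],120]])

```text
t: 7.23
eef_pos: [0.4856, -0.1111, 0.1341]
tcp_rot: [0.013, 0.707, -0.013, 0.707]
force: [0.1, 0.4, -1.0]
opening: 0.527
```

Emit:
move_arm(rows=[[[0,0,0],[0,0,0],120],[[0,0,0],[-0.5,0,0],120],[[0,0,0],[-1.5,0,0],120],[[0,0,0],[-3.0,0,0],120],[[0,0,0],[-3.0,0,0],120]])

```text
t: 7.65
eef_pos: [0.485, -0.1109, 0.2149]
tcp_rot: [0.013, 0.708, -0.012, 0.706]
force: [0.8, 0.2, -0.6]
opening: 0.531
```

```bash
python3 - <<'E'
from h import *
f=grab_frame("scene");save(f,"e2.png",(220,180,430,360),3.8)
np.savez("f_e.npz",**f)
W=cloud(f);Z=W[...,2]
m=(Z>.128)&(Z<.14)&(W[...,0]>.39)&(W[...,0]<.59)&(W[...,1]<-.08)&(W[...,1]>-.145)
P=W[m]
for x in np.arange(.405,.585,.02):
    q=P[abs(P[:,0]-x)<.01]
    if len(q):print(round(x,3),len(q),np.round([(q[:,1].min()+q[:,1].max())/2,np.ptp(q[:,1]),np.median(q[:,2])],4))
plan(.4657,-.3715,.12,167.5,12,120)
E
```

```text
0.405 26 [-0.1082  0.0223  0.1339]
0.425 55 [-0.1096  0.0229  0.1328]
0.445 37 [-0.1105  0.0141  0.1314]
0.465 39 [-0.11    0.0142  0.1317]
0.485 38 [-0.1121  0.0127  0.1318]
0.505 42 [-0.1131  0.012   0.1317]
0.525 42 [-0.1125  0.0141  0.1316]
0.545 56 [-0.1141  0.0247  0.1317]
0.565 77 [-0.1148  0.026   0.1311]
t 7.7 pos [ 0.487  -0.1117  0.2211] toolx [ 0.006 -0.003 -1.   ] yawY 87.9 j6 -0.36 F [ 1.4 -0.2  4.5] op 0.533
shift cm (tool xyz) [ 10.17 -26.02  -1.26]
turn about world z 79.6 => about tool x -79.6
[[-6.6, 0.0, 0.0], [0.8, -2.2, -0.1], 120]
[[-6.6, 0.0, 0.0], [0.9, -2.1, -0.4], 120]
[[-6.6, 0.0, 0.0], [0.8, -2.1, -0.6], 120]
[[-6.6, 0.0, 0.0], [0.9, -2.0, -0.8], 120]
[[-6.6, 0.0, 0.0], [0.8, -1.9, -1.1], 120]
[[-6.7, 0.0, 0.1], [0.9, -1.8, -1.3], 120]
[[-6.6, 0.0, 0.0], [0.8, -1.6, -1.5], 120]
[[-6.7, 0.0, 0.1], [0.8, -1.4, -1.6], 120]
[[-6.6, 0.0, 0.1], [0.9, -1.2, -1.8], 120]
[[-6.7, 0.0, 0.0], [0.8, -1.0, -1.9], 120]
[[-6.6, 0.1, 0.1], [0.9, -0.8, -2.0], 120]
[[-6.7, 0.0, 0.0], [0.8, -0.6, -2.1], 120]
end [ 0.4656 -0.3715  0.1203] err [ 0.1 -0.  -0.3]
```

View pics/e2.png

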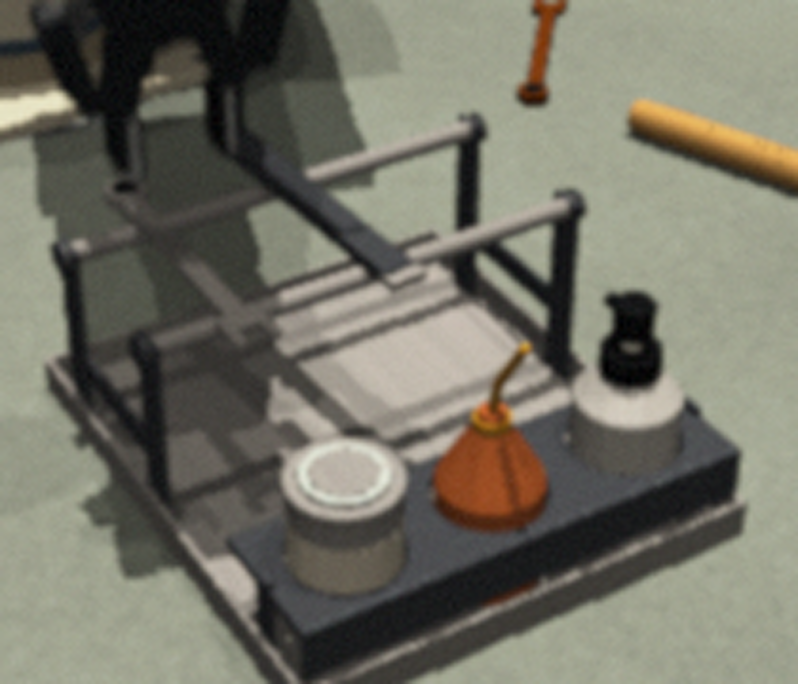

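The combination spanner rests on both bars before the tin: ring end at crop (122,190), open end (245,325), centre about (0.486, -0.112), nearly parallel to the bottle axis. Next, the adjustable spanner.

Emit:
move_arm(rows=[[[-6.6,0,0],[0,-2.2,-0.1],120],[[-6.6,0,0],[0,-2.1,-0.4],120],[[-6.6,0,0],[0,-2.1,-0.6],120],[[-6.6,0,0],[0,-2.0,-0.8],120],[[-6.6,0,0],[0.5,-1.9,-1.1],120]])

```text
t: 8.12
eef_pos: [0.4762, -0.2206, 0.2103]
tcp_rot: [-0.191, 0.681, 0.19, 0.681]
force: [-0.6, 0.2, -0.4]
opening: 0.531
```

Emit:
move_arm(rows=[[[-6.7,0,0],[1,-1.8,-1.3],120],[[-6.6,0,0],[1,-1.6,-1.5],120],[[-6.7,0,0],[1,-1.4,-1.6],120],[[-6.6,0,0],[1.5,-1.2,-1.8],120],[[-6.7,0,0],[1.5,-1.0,-1.9],120]])

```text
t: 8.53
eef_pos: [0.4664, -0.3288, 0.1491]
tcp_rot: [-0.378, 0.598, 0.377, 0.598]
force: [1.0, 0.6, -0.4]
opening: 0.528
```

Emit:
move_arm(rows=[[[-6.6,0,0],[1.5,-0.8,-2.0],120],[[-6.7,0,0],[1.5,-0.6,-2.1],120],[[0,0,0],[0,0,0],120],[[0,0,0],[0,0,0],120],[[0,0,0],[0,0,0],120]])

```text
t: 8.95
eef_pos: [0.4637, -0.3705, 0.1196]
tcp_rot: [-0.442, 0.552, 0.442, 0.552]
force: [-0.0, -0.1, -0.4]
opening: 0.524
```

```bash
python3 - <<'E'
from h import *
plan(.4657,-.3715,.06,167.5,3,120)
f=grab_frame("scene");save(f,"g2.png",(70,230,270,380),4)
f=grab_frame("top");save(f,"g1.png",(400,200,560,320),5)
W=cloud(f);np.savez("f_g.npz",**f)
E
```

```text
t 8.95 pos [ 0.4637 -0.3705  0.1196] toolx [-0.  0. -1.] yawY 167.4 j6 -2.17 F [-0.  -0.1 -0.4] op 0.524
shift cm (tool xyz) [ 5.96 -0.22 -0.06]
turn about world z 0.1 => about tool x -0.1
[[-0.0, 0.0, -0.0], [2.0, -0.1, -0.0], 120]
[[-0.1, 0.0, -0.0], [2.0, -0.1, -0.0], 120]
[[-0.0, 0.0, -0.0], [2.0, -0.0, -0.1], 120]
end [ 0.4655 -0.3719  0.0596] err [0.2 0.4 0.4]
```

View pics/g2.png

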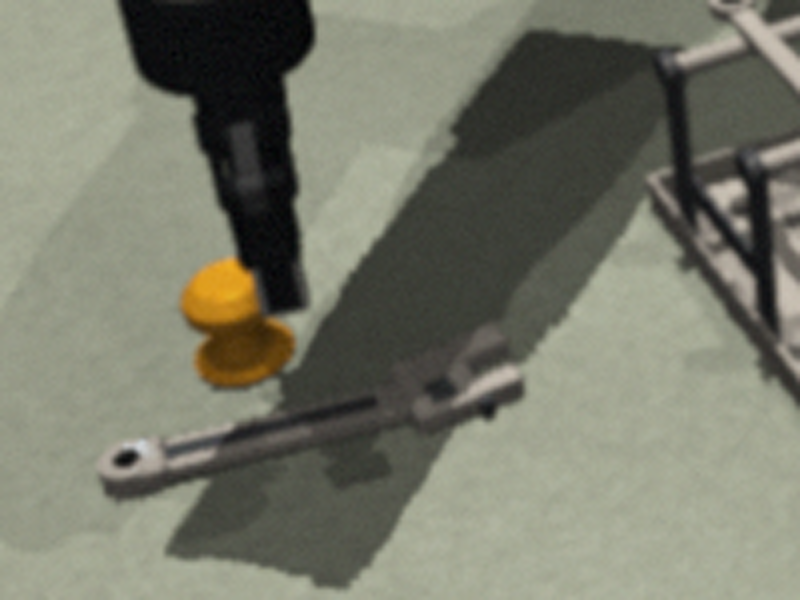

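View pics/g1.png

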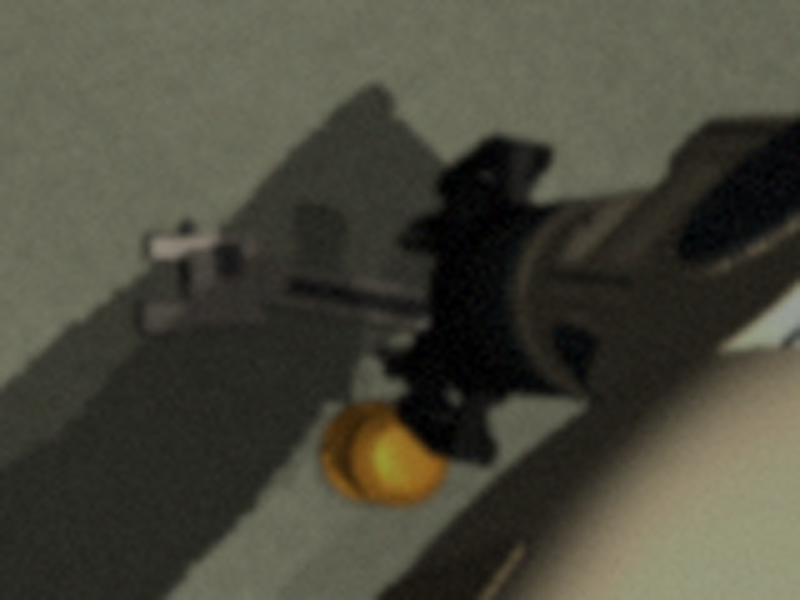

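The fingers hang over the handle with the knob close beside the knuckles (top crop around (440,420)). I'll grasp nearer the head, at spanner x = -5 mm, to stay clear of the knob.

```bash
python3 - <<'E'
from h import *
plan(.4686,-.359,.05,167.5,4,140)
E
```

```text
t 9.05 pos [ 0.4641 -0.3702  0.1202] toolx [ 0.001 -0.001 -1.   ] yawY 167.5 j6 -2.17 F [-0.1 -0.6  0.2] op 0.527
shift cm (tool xyz) [ 7.02 -0.19  1.2 ]
turn about world z 0.0 => about tool x -0.0
[[-0.0, -0.0, 0.0], [1.8, -0.0, 0.3], 140]
[[-0.0, -0.0, 0.0], [1.7, -0.1, 0.3], 140]
[[-0.0, -0.0, 0.0], [1.8, -0.0, 0.3], 140]
[[-0.0, -0.0, 0.1], [1.7, -0.1, 0.3], 140]
end [ 0.4687 -0.359   0.0502] err [-0.1 -0.  -0.2]
```

Emit:
move_arm(rows=[[[0,0,0],[0.5,-0.2,0.6],140],[[0,0,0],[1.5,0,0.6],140],[[0,0,0],[2.0,0,0],140],[[0,0,0],[2.0,0,0],140],[[0,0,0],[1.0,0,0],140]])

```text
t: 9.47
eef_pos: [0.4681, -0.3578, 0.0477]
tcp_rot: [-0.442, 0.551, 0.443, 0.551]
force: [-0.4, -0.1, -0.4]
opening: 0.45
```

Emit:
move_arm(rows=[[[0,0,0],[0,0,0],140],[[0,0,0],[0,0,0],140],[[0,0,0],[0,0,0],140]])

```text
t: 9.72
eef_pos: [0.4688, -0.3597, 0.0504]
tcp_rot: [-0.443, 0.551, 0.442, 0.551]
force: [0.0, 0.1, 0.2]
opening: 0.452
```

```bash
python3 - <<'E'
from h import *
go(.4686,-.359,.029,167.5)
f=grab_frame("scene");save(f,"i2.png",(70,230,270,380),4)
E
```

```text
t 9.72 pos [ 0.4688 -0.3597  0.0504] toolx [ 0.001 -0.001 -1.   ] yawY 167.5 j6 -2.15 F [0.  0.1 0.2] op 0.452
shift cm (tool xyz) [2.14 0.04 0.07]
turn about world z -0.0 => about tool x 0.0
```

View pics/i2.png

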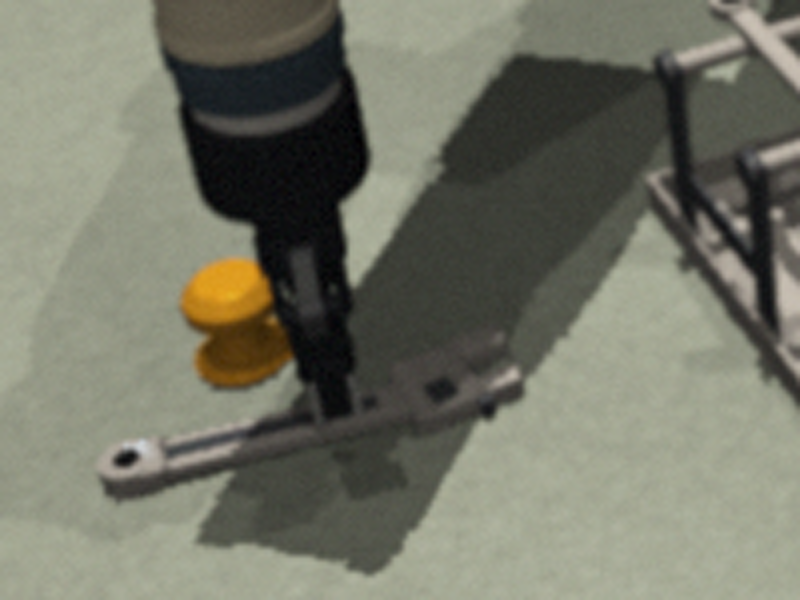

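The fingers straddle the handle just behind the head, at crop (330,400), clear of the knob. I descend gently.

Emit:
move_arm(rows=[[[0,0,0],[0.5,0,0.1],140],[[0,0,0],[0.5,0,0],140],[[0,0,0],[0.5,0,0],140],[[0,0,0],[0.3,0,0],140],[[0,0,0],[0.2,0,0],140]])

```text
t: 10.18
eef_pos: [0.4682, -0.3584, 0.0286]
tcp_rot: [-0.442, 0.551, 0.443, 0.551]
force: [0.2, 0.1, 0.4]
opening: 0.447
```

Emit:
move_arm(rows=[[[0,0,0],[0.1,0,0],140],[[0,0,0],[0.1,0,0],140],[[0,0,0],[0,0,0],140]])

```text
t: 10.43
eef_pos: [0.4684, -0.3585, 0.0271]
tcp_rot: [-0.443, 0.551, 0.443, 0.551]
force: [-0.5, -0.6, -0.3]
opening: 0.454
```

Emit:
move_arm(rows=[[[0,0,0],[0,0,0],180],[[0,0,0],[0,0,0],255],[[0,0,0],[0,0,0],255],[[0,0,0],[0,0,0],255],[[0,0,0],[0,0,0],255]], grip_force=80)

```text
t: 10.85
eef_pos: [0.4687, -0.3586, 0.0278]
tcp_rot: [-0.443, 0.551, 0.442, 0.551]
force: [-2.0, 0.2, 5.8]
opening: 0.227
```

Emit:
move_arm(rows=[[[0,0,0],[0,0,0],255],[[0,0,0],[0,0,0],255]])

```text
t: 11.02
eef_pos: [0.4686, -0.3586, 0.0278]
tcp_rot: [-0.443, 0.551, 0.443, 0.551]
force: [-0.8, 2.4, 5.2]
opening: 0.229
```

```bash
python3 - <<'E'
from h import *
go(.4686,-.359,.029,167.5)
f=grab_frame("scene");save(f,"j2.png",(70,230,270,380),4)
E
```

```text
t 11.02 pos [ 0.4686 -0.3586  0.0278] toolx [ 0.001 -0.001 -1.   ] yawY 167.5 j6 -2.15 F [-0.8  2.4  5.2] op 0.229
shift cm (tool xyz) [-0.12 -0.   -0.04]
turn about world z -0.0 => about tool x 0.0
```

View pics/j2.png

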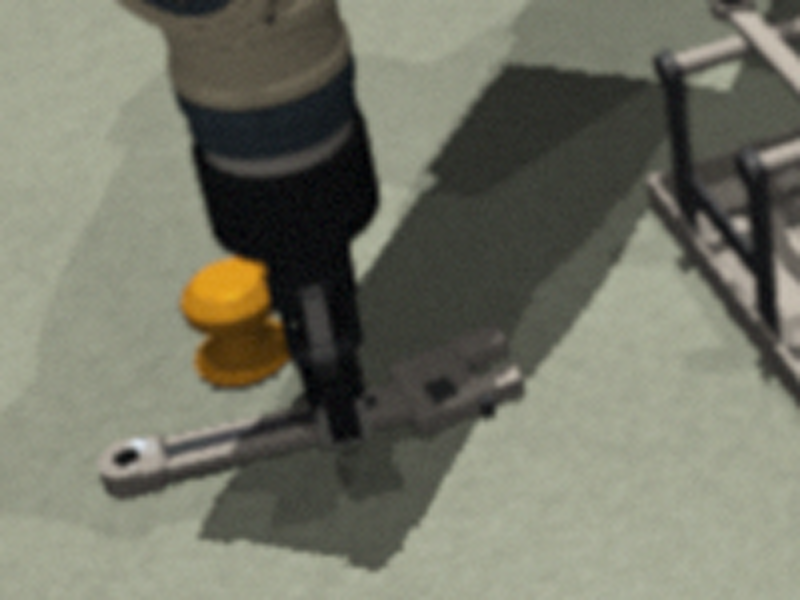

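The handle is gripped (about 20 mm measured on 22 mm). Now lift.

Emit:
move_arm(rows=[[[0,0,0],[-0.5,0,0],255],[[0,0,0],[-1.0,0,0],255],[[0,0,0],[-1.5,0,0],255],[[0,0,0],[-2.0,0,0],255],[[0,0,0],[-2.5,0,0],255]])

```text
t: 11.48
eef_pos: [0.4678, -0.3579, 0.1024]
tcp_rot: [-0.442, 0.551, 0.444, 0.551]
force: [0.0, 0.1, -3.7]
opening: 0.222
```

Emit:
move_arm(rows=[[[0,0,0],[-3.0,0,0],255],[[0,0,0],[-3.0,0,0],255],[[0,0,0],[-3.0,0,0],255],[[0,0,0],[-2.0,0,0],255],[[0,0,0],[-1,0,0],255]])

```text
t: 11.9
eef_pos: [0.4689, -0.3589, 0.2259]
tcp_rot: [-0.444, 0.551, 0.441, 0.551]
force: [-0.5, -1.1, -2.6]
opening: 0.227
```

Emit:
move_arm(rows=[[[0,0,0],[0,0,0],255],[[0,0,0],[0,0,0],255]])

```text
t: 12.07
eef_pos: [0.4683, -0.3584, 0.2218]
tcp_rot: [-0.443, 0.551, 0.443, 0.551]
force: [0.2, 0.7, -3.8]
opening: 0.227
```

```bash
python3 - <<'E'
from h import *
plan(.5043,.0505,.22,87.9,18,255)
f=grab_frame("scene");save(f,"k2.png",(50,130,290,310),3.3)
E
```

```text
t 12.07 pos [ 0.4683 -0.3584  0.2218] toolx [-0.  0. -1.] yawY 167.5 j6 -2.15 F [ 0.2  0.7 -3.8] op 0.227
shift cm (tool xyz) [ 0.19  5.32 40.7 ]
turn about world z -79.6 => about tool x 79.6
[[4.4, -0.0, -0.0], [0.0, 0.3, 2.3], 255]
[[4.4, -0.0, -0.0], [0.0, 0.5, 2.2], 255]
[[4.4, -0.0, -0.0], [0.0, 0.6, 2.2], 255]
[[4.4, -0.0, -0.0], [0.0, 0.8, 2.1], 255]
[[4.4, -0.0, -0.0], [0.0, 1.0, 2.1], 255]
[[4.4, -0.0, -0.0], [0.0, 1.1, 2.0], 255]
[[4.4, -0.0, -0.0], [0.0, 1.3, 1.9], 255]
[[4.4, -0.0, -0.0], [0.0, 1.4, 1.8], 255]
[[4.4, -0.0, -0.0], [0.0, 1.5, 1.7], 255]
[[4.4, -0.0, -0.0], [0.0, 1.7, 1.5], 255]
[[4.5, -0.0, -0.0], [0.0, 1.8, 1.4], 255]
[[4.4, -0.0, -0.0], [0.0, 1.9, 1.3], 255]
[[4.5, -0.0, -0.0], [0.0, 2.0, 1.1], 255]
[[4.4, -0.0, -0.0], [0.0, 2.0, 1.0], 255]
[[4.5, -0.0, -0.0], [0.0, 2.1, 0.8], 255]
[[4.4, -0.0, -0.0], [0.1, 2.2, 0.6], 255]
[[4.5, -0.0, -0.0], [0.0, 2.2, 0.5], 255]
[[4.4, -0.0, -0.0], [0.1, 2.3, 0.3], 255]
end [0.5042 0.0503 0.2199] err [0.1 0.2 0.1]
```

View pics/k2.png

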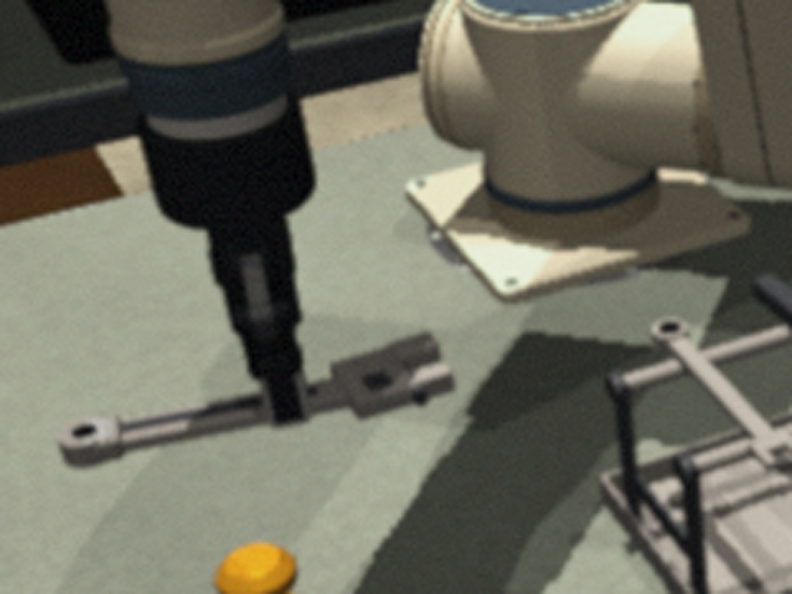

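The spanner hangs level in the fingers at crop (280,390), and the knob at (255,570) is untouched. I carry it across.

Emit:
move_arm(rows=[[[3.0,0,0],[0,0.3,1.5],255],[[4.4,0,0],[0,0.5,2.2],255],[[4.4,0,0],[0,0.6,2.3],255],[[4.4,0,0],[0,0.8,2.2],255],[[4.4,0,0],[0,1.0,2.1],255]])

```text
t: 12.53
eef_pos: [0.4744, -0.2491, 0.2202]
tcp_rot: [-0.335, 0.623, 0.337, 0.622]
force: [0.6, -0.0, -3.1]
opening: 0.223
```

Emit:
move_arm(rows=[[[4.4,0,0],[0,1.1,2.1],255],[[4.4,0,0],[0,1.3,2.0],255],[[4.4,0,0],[0,1.4,1.9],255],[[4.4,0,0],[0,1.5,1.8],255],[[4.4,0,0],[0,1.7,1.6],255]])

```text
t: 12.95
eef_pos: [0.485, -0.1316, 0.2204]
tcp_rot: [-0.21, 0.676, 0.212, 0.674]
force: [0.5, 0.6, -2.6]
opening: 0.226
```

Emit:
move_arm(rows=[[[4.4,0,0],[0,1.8,1.5],255],[[4.4,0,0],[0,1.9,1.4],255],[[4.4,0,0],[0,2.0,1.2],255],[[4.4,0,0],[0,2.0,1.1],255],[[4.4,0,0],[0,2.0,1.0],255]])

```text
t: 13.37
eef_pos: [0.4975, -0.0169, 0.2205]
tcp_rot: [-0.078, 0.704, 0.079, 0.702]
force: [0.2, -0.2, -2.9]
opening: 0.224
```

Emit:
move_arm(rows=[[[4.4,0,0],[0,2.0,0.7],255],[[4.0,0,0],[0,1.8,0.5],255],[[2.0,0,0],[0,1.0,0.2],255],[[0,0,0],[0,0,0],255],[[0,0,0],[0,0,0],255]])

```text
t: 13.78
eef_pos: [0.5036, 0.0319, 0.2208]
tcp_rot: [-0.016, 0.708, 0.016, 0.706]
force: [0.0, 0.0, -3.6]
opening: 0.226
```

```bash
python3 - <<'E'
from h import *
plan(.5043,.0505,.20,87.9,3,255)
E
```

```text
t 13.78 pos [0.5036 0.0319 0.2208] toolx [-0.003  0.    -1.   ] yawY 92.7 j6 -0.15 F [ 0.   0.  -3.6] op 0.226
shift cm (tool xyz) [2.08 1.86 0.16]
turn about world z -4.8 => about tool x 4.8
[[1.6, -0.1, -0.0], [0.7, 0.6, 0.1], 255]
[[1.6, -0.0, -0.0], [0.7, 0.6, 0.0], 255]
[[1.6, -0.1, -0.0], [0.7, 0.7, 0.0], 255]
end [0.5043 0.0509 0.1998] err [ 0.  -0.4  0.2]
```

Emit:
move_arm(rows=[[[1.6,0,0],[0.7,0.6,0.1],255],[[1.6,0,0],[0.7,0.6,0],255],[[1.6,0,0],[0.7,0.7,0],255],[[0,0,0],[0,0,0],255],[[0,0,0],[0,0,0],255]])

```text
t: 14.2
eef_pos: [0.5045, 0.0499, 0.2006]
tcp_rot: [0.013, 0.708, -0.014, 0.706]
force: [0.3, -0.6, -2.9]
opening: 0.226
```

Emit:
move_arm(rows=[[[0,0,0],[0,0,0],255],[[0,0,0],[0,0,0],255]])

```text
t: 14.37
eef_pos: [0.5051, 0.0499, 0.2015]
tcp_rot: [0.014, 0.707, -0.014, 0.707]
force: [-0.3, 0.6, -3.0]
opening: 0.232
```

```bash
python3 - <<'E'
from h import *
go(.5043,.0505,.1545,87.9)
f=grab_frame("scene");save(f,"l2.png",(220,150,430,330),3.8)
f=grab_frame("top");save(f,"l1.png",(240,140,400,300),3.75)
np.savez("f_l.npz",**f);W=cloud(f);Z=W[...,2]
m=(Z>.185)&(Z<.22)&(W[...,0]>.53)&(W[...,0]<.63)&(abs(W[...,1]-.05)<.05);P=W[m];print(len(P))
for x in np.arange(.53,.63,.01):
    q=P[abs(P[:,0]-x)<.005]
    if len(q)>3:print(round(x,3),len(q),np.round([(q[:,1].min()+q[:,1].max())/2,np.ptp(q[:,1]),np.median(q[:,2])],4))
E
```

```text
t 14.37 pos [0.5051 0.0499 0.2015] toolx [ 0. -0. -1.] yawY 87.7 j6 -0.03 F [-0.3  0.6 -3. ] op 0.232
shift cm (tool xyz) [ 4.7   0.06 -0.09]
turn about world z 0.2 => about tool x -0.2
0
```

View pics/l1.png

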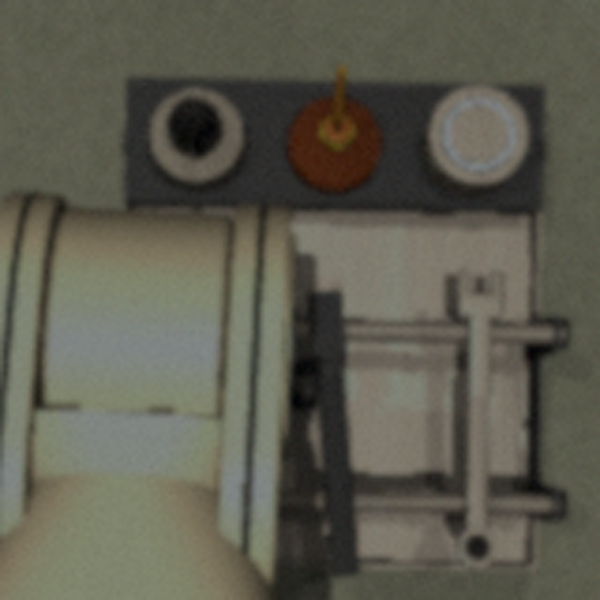

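View pics/l2.png

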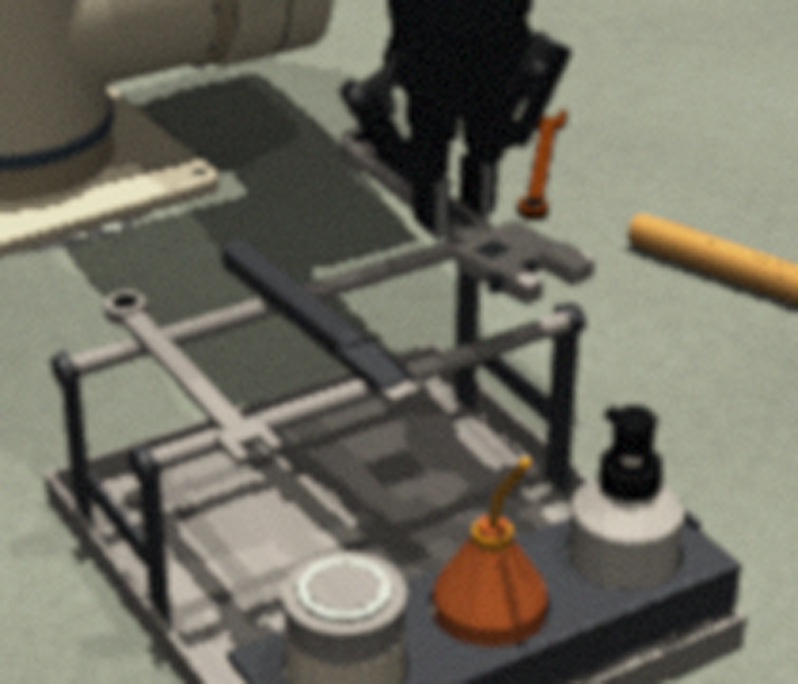

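The scene crop shows the spanner level over the bars with its jaw at (555,270) towards the sprayer; the arm hides it in the top view. I'll check the jaw's line from the scene depth.

```bash
python3 - <<'E'
from h import *
f=grab_frame("scene");W=cloud(f);Z=W[...,2]
S=np.array([.6615,.0527]);c,s=np.cos(-.037),np.sin(-.037);B=np.array([[c,s],[-s,c]])
L=np.einsum('ij,hwj->hwi',B,W[...,:2]-S)
m=(Z>.182)&(Z<.192)&(L[...,0]>-.16)&(L[...,0]<-.05)&(abs(L[...,1])<.05)
P=L[m];z=Z[m];print(len(P))
for x in np.arange(-.145,-.06,.01):
    q=P[abs(P[:,0]-x)<.005];zz=z[abs(P[:,0]-x)<.005]
    if len(q)>3:print(round(x,3),len(q),np.round([q[:,1].min(),q[:,1].max(),np.median(zz)],4))
E
```

```text
498
-0.145 60 [-0.0321  0.0122  0.1864]
-0.135 29 [-0.0201  0.0026  0.185 ]
-0.125 37 [-0.0295  0.0152  0.1873]
-0.115 57 [-0.0305  0.0155  0.1876]
-0.105 69 [-0.0291  0.019   0.1877]
-0.095 81 [-0.0277  0.0244  0.1874]
-0.085 64 [-0.0286  0.0261  0.187 ]
-0.075 61 [-0.0216  0.0268  0.1867]
-0.065 4 [-0.0163 -0.0123  0.1857]
```

Jaw tips span y = -0.025 to +0.027 in the sprayer frame, so the jaw is centred and level. Lower it.

Emit:
move_arm(rows=[[[0,0,0],[0.8,0.1,-0.1],255],[[0,0,0],[1.2,0,0],255],[[0,0,0],[1.2,0,0],255],[[0,0,0],[0.8,0,0],255],[[0,0,0],[0.2,0,0],255]])

```text
t: 14.93
eef_pos: [0.5032, 0.0516, 0.1577]
tcp_rot: [0.014, 0.708, -0.014, 0.706]
force: [0.1, -0.2, -3.5]
opening: 0.227
```

Emit:
move_arm(rows=[[[0,0,0],[0,0,0],255],[[0,0,0],[0,0,0],255],[[0,0,0],[0.2,0,0],255],[[0,0,0],[0.1,0,0],255],[[0,0,0],[0,0,0],255]])

```text
t: 15.35
eef_pos: [0.504, 0.0516, 0.1564]
tcp_rot: [0.014, 0.707, -0.014, 0.707]
force: [-0.4, 0.3, -3.4]
opening: 0.225
```

Emit:
move_arm(rows=[[[0,0,0],[0.1,0,0],255],[[0,0,0],[0.1,0,0],255],[[0,0,0],[0,0,0],255],[[0,0,0],[0,0,0],255]])

```text
t: 15.68
eef_pos: [0.504, 0.0516, 0.1543]
tcp_rot: [0.014, 0.707, -0.014, 0.707]
force: [0.2, -0.7, -3.0]
opening: 0.227
```

Emit:
move_arm(rows=[[[0,0,0],[0.1,0,0],255],[[0,0,0],[0,0,0],255],[[0,0,0],[0,0,0],255]])

```text
t: 15.93
eef_pos: [0.504, 0.0516, 0.1532]
tcp_rot: [0.014, 0.707, -0.014, 0.707]
force: [-0.4, 0.2, -3.4]
opening: 0.228
```

Emit:
move_arm(rows=[[[0,0,0],[0.1,0,0],255],[[0,0,0],[0,0,0],255],[[0,0,0],[0,0,0],255]])

```text
t: 16.18
eef_pos: [0.5041, 0.0516, 0.1525]
tcp_rot: [0.014, 0.707, -0.014, 0.707]
force: [-0.2, 0.1, -1.3]
opening: 0.228
```

Emit:
move_arm(rows=[[[0,0,0],[0.1,0,0],255],[[0,0,0],[0,0,0],255],[[0,0,0],[0,0,0],255]])

```text
t: 16.43
eef_pos: [0.504, 0.0516, 0.1518]
tcp_rot: [0.014, 0.707, -0.014, 0.707]
force: [-3.2, 0.6, 5.8]
opening: 0.227
```

```bash
python3 - <<'E'
from h import *
f=grab_frame("scene");save(f,"m2.png",(300,170,430,300),5)
E
```

```text
(no output)
```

View pics/m2.png

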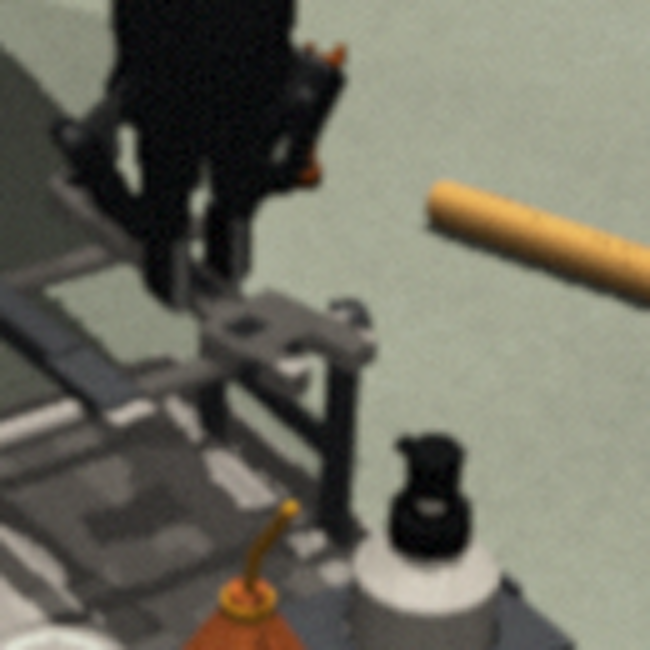

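The head rests on the bottle-side bar at (240,355) and the jaw overhangs towards the sprayer. Release gently.

Emit:
move_arm(rows=[[[0,0,0],[-0.1,0,0],255],[[0,0,0],[0,0,0],185],[[0,0,0],[0,0,0],165],[[0,0,0],[0,0,0],145],[[0,0,0],[0,0,0],125]], grip_force=20)

```text
t: 16.9
eef_pos: [0.5041, 0.0515, 0.1521]
tcp_rot: [0.014, 0.707, -0.014, 0.707]
force: [-0.5, 0.3, 0.5]
opening: 0.505
```

Emit:
move_arm(rows=[[[0,0,0],[0,0,0],120],[[0,0,0],[0,0,0],120],[[0,0,0],[-0.5,0,0],120],[[0,0,0],[-1.5,0,0],120],[[0,0,0],[-3,0,0],120]])

```text
t: 17.32
eef_pos: [0.5026, 0.0516, 0.2006]
tcp_rot: [0.014, 0.709, -0.014, 0.705]
force: [0.9, 0.5, 1.2]
opening: 0.533
```

```bash
python3 - <<'E'
from h import *
plan(.6615,.0527,.21,87.9,6,255)
f=grab_frame("scene");save(f,"n2.png",(230,150,440,330),3.8);W=cloud(f);Z=W[...,2]
S=np.array([.6615,.0527]);c,s=np.cos(-.037),np.sin(-.037);B=np.array([[c,s],[-s,c]])
L=np.einsum('ij,hwj->hwi',B,W[...,:2]-S)
m=(Z>.131)&(Z<.15)&(L[...,0]>-.28)&(L[...,0]<-.05)&(abs(L[...,1])<.05)
P=L[m];z=Z[m];print(len(P))
for x in np.arange(-.275,-.06,.01):
    q=P[abs(P[:,0]-x)<.005];zz=z[abs(P[:,0]-x)<.005]
    if len(q)>3:print(round(x,3),len(q),np.round([q[:,1].min(),q[:,1].max(),np.median(zz)],4))
E
```

```text
t 17.32 pos [0.5026 0.0516 0.2006] toolx [-0.005  0.    -1.   ] yawY 87.7 j6 -0.02 F [0.9 0.5 1.2] op 0.533
shift cm (tool xyz) [-1.02  0.74 15.87]
turn about world z 0.2 => about tool x -0.2
[[-0.0, -0.1, -0.0], [-0.2, 0.1, 2.6], 255]
[[-0.0, -0.0, -0.0], [-0.2, 0.1, 2.7], 255]
[[-0.0, -0.1, -0.0], [-0.2, 0.1, 2.6], 255]
[[-0.1, -0.0, -0.0], [-0.1, 0.1, 2.7], 255]
[[-0.0, -0.1, -0.0], [-0.1, 0.2, 2.6], 255]
[[-0.1, -0.0, -0.0], [-0.2, 0.1, 2.7], 255]
end [0.6618 0.0524 0.2102] err [-0.3  0.3 -0.2]
771
-0.265 17 [-0.0185  0.0012  0.1351]
-0.255 26 [-0.0208  0.0054  0.1355]
-0.245 36 [-0.0204  0.0047  0.1354]
-0.235 22 [-0.0216  0.002   0.1336]
-0.225 23 [-0.0192  0.0023  0.1337]
-0.215 24 [-0.0189  0.002   0.1344]
-0.205 22 [-0.0178  0.0029  0.1342]
-0.195 28 [-0.0184  0.0045  0.1343]
-0.185 26 [-0.0183  0.0017  0.1347]
-0.175 26 [-0.0184  0.0026  0.1346]
-0.165 23 [-0.0185  0.0051  0.135 ]
-0.155 30 [-0.0191  0.0035  0.1352]
-0.145 28 [-0.0197  0.0045  0.1354]
-0.135 30 [-0.0187  0.0167  0.1361]
-0.125 40 [-0.0286  0.0155  0.1387]
-0.115 66 [-0.0306  0.019   0.1389]
-0.105 72 [-0.0277  0.0197  0.1393]
-0.095 90 [-0.0284  0.0256  0.1381]
-0.085 62 [-0.0286  0.0259  0.1388]
-0.075 78 [-0.021   0.0293  0.1375]
```

View pics/n2.png

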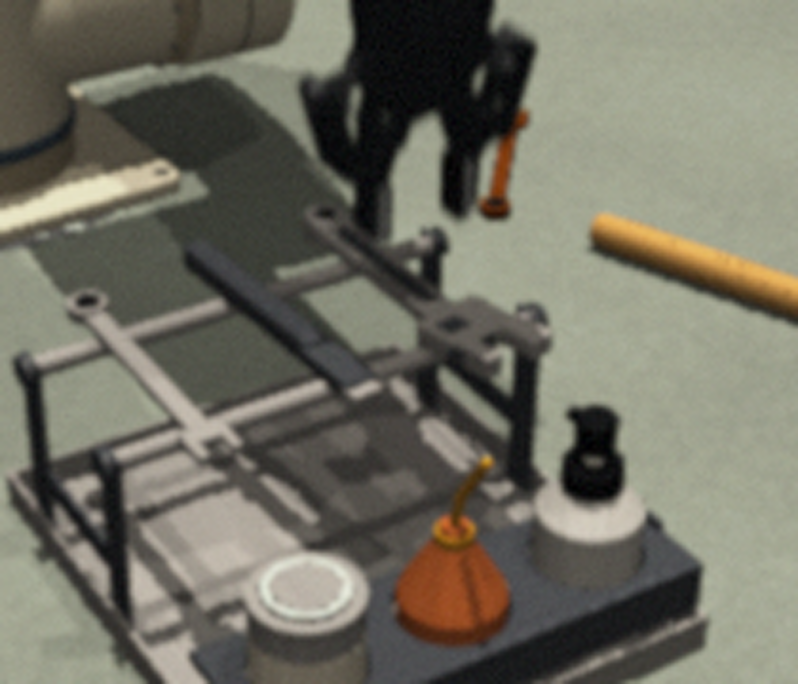

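The spanner lies flat on both bars, let go: handle centre at y = -0.008, jaw centred on the nozzle line, tops 0.134 to 0.139. Now close the gripper and go above the pump head.

Emit:
move_arm(rows=[[[0,0,0],[-1.0,0,0.5],255],[[0,0,0],[-0.5,0.1,2.0],255],[[0,0,0],[0,0.1,3.0],255],[[0,0,0],[0,0.1,3.0],255],[[0,0,0],[0,0.1,3.0],255]])

```text
t: 17.78
eef_pos: [0.6204, 0.051, 0.2181]
tcp_rot: [0.014, 0.706, -0.014, 0.707]
force: [0.5, -0.4, 0.2]
opening: 0.001
```

Emit:
move_arm(rows=[[[0,0,0],[0,0.2,2.5],255],[[0,0,0],[0,0.1,1.5],255],[[0,0,0],[0,0,0],255],[[0,0,0],[0,0,0],255],[[0,0,0],[0,0,0],255]])

```text
t: 18.2
eef_pos: [0.6585, 0.0525, 0.2173]
tcp_rot: [0.014, 0.707, -0.014, 0.707]
force: [0.0, 0.0, 0.7]
opening: 0.002
```

```bash
python3 - <<'E'
from h import *
go(.662,.0525,.172,87.9)
f=grab_frame("scene");save(f,"o2.png",(300,130,460,310),3.3)
E
```

```text
t 18.2 pos [0.6585 0.0525 0.2173] toolx [-0.001  0.    -1.   ] yawY 87.7 j6 -0.01 F [0.  0.  0.7] op 0.002
shift cm (tool xyz) [4.53 0.02 0.35]
turn about world z 0.2 => about tool x -0.2
```

View pics/o2.png

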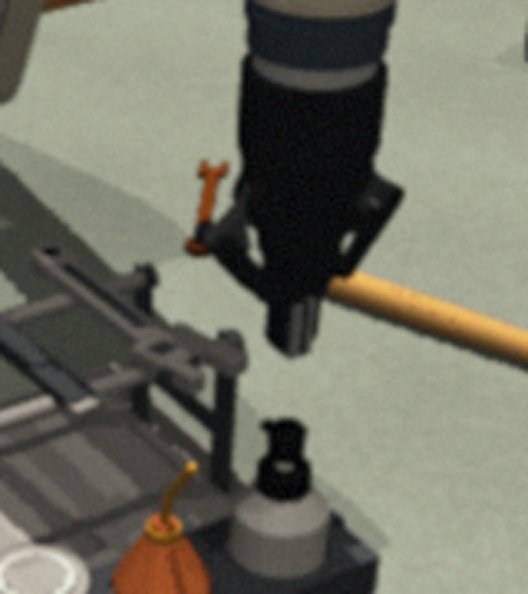

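The closed fingertips at (290,345) stand above the pump head (285,430). I descend to just above it.

Emit:
move_arm(rows=[[[0,0,0],[1.0,0,0.3],255],[[0,0,0],[1.5,0,0],255],[[0,0,0],[1.2,0,0],255],[[0,0,0],[0.3,0,0],255],[[0,0,0],[0,0,0],255]])

```text
t: 18.67
eef_pos: [0.6613, 0.0523, 0.1763]
tcp_rot: [0.014, 0.708, -0.014, 0.706]
force: [0.5, -1.0, 0.3]
opening: -0.002
```

Emit:
move_arm(rows=[[[0,0,0],[0,0,0],255],[[0,0,0],[0,0,0],255]])

```text
t: 18.83
eef_pos: [0.6624, 0.0523, 0.1782]
tcp_rot: [0.014, 0.706, -0.014, 0.707]
force: [-0.1, -0.1, 0.5]
opening: 0.0
```

```bash
python3 - <<'E'
from h import *
go(.662,.0525,.167,87.9)
f=grab_frame("scene");save(f,"p2.png",(340,200,440,320),5)
E
```

```text
t 18.83 pos [0.6624 0.0523 0.1782] toolx [ 0.001 -0.    -1.   ] yawY 87.7 j6 -0.01 F [-0.1 -0.1  0.5] op 0.0
shift cm (tool xyz) [ 1.12  0.02 -0.04]
turn about world z 0.2 => about tool x -0.2
```

View pics/p2.png

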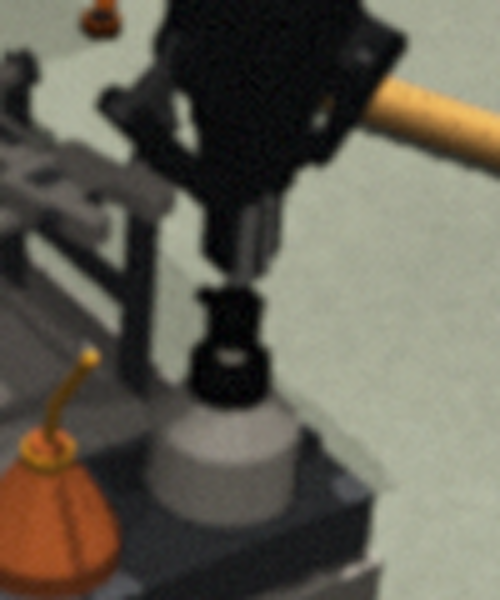

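The tips at (240,275) are just above and centred on the button (235,293). Press in small steps.

Emit:
move_arm(rows=[[[0,0,0],[0.3,0,0],255],[[0,0,0],[0.3,0,0],255],[[0,0,0],[0.2,0,0],255],[[0,0,0],[0.2,0,0],255],[[0,0,0],[0,0,0],255]])

```text
t: 19.3
eef_pos: [0.6621, 0.0523, 0.1672]
tcp_rot: [0.014, 0.707, -0.014, 0.707]
force: [-1.4, 0.7, 4.1]
opening: 0.002
```

Emit:
move_arm(rows=[[[0,0,0],[0.2,0,0],255],[[0,0,0],[0.1,0,0],255],[[0,0,0],[0,0,0],255]])

```text
t: 19.55
eef_pos: [0.6621, 0.0523, 0.1648]
tcp_rot: [0.014, 0.707, -0.014, 0.707]
force: [-2.1, -0.3, 6.9]
opening: -0.006
```

Emit:
move_arm(rows=[[[0,0,0],[0.2,0,0],255],[[0,0,0],[0.1,0,0],255],[[0,0,0],[0,0,0],255]])

```text
t: 19.8
eef_pos: [0.6621, 0.0523, 0.1621]
tcp_rot: [0.014, 0.707, -0.014, 0.707]
force: [-3.8, -0.8, 7.8]
opening: 0.004
```

Emit:
move_arm(rows=[[[0,0,0],[0.2,0,0],255],[[0,0,0],[0,0,0],255],[[0,0,0],[0,0,0],255]])

```text
t: 20.05
eef_pos: [0.6621, 0.0523, 0.1605]
tcp_rot: [0.014, 0.707, -0.014, 0.707]
force: [-3.1, 0.8, 9.3]
opening: 0.002
```

Emit:
move_arm(rows=[[[0,0,0],[0.1,0,0],255],[[0,0,0],[0,0,0],255],[[0,0,0],[0,0,0],255]])

```text
t: 20.3
eef_pos: [0.6621, 0.0523, 0.1601]
tcp_rot: [0.014, 0.706, -0.014, 0.708]
force: [-4.3, 0.6, 12.8]
opening: 0.0
```

Emit:
move_arm(rows=[[[0,0,0],[0.1,0,0],255],[[0,0,0],[0,0,0],255],[[0,0,0],[0,0,0],255]])

```text
t: 20.55
eef_pos: [0.6622, 0.0523, 0.16]
tcp_rot: [0.014, 0.706, -0.014, 0.708]
force: [-6.2, -0.5, 19.0]
opening: -0.002
```

```bash
python3 - <<'E'
from h import *
go(.662,.0525,.159,87.9)
f=grab_frame("scene");save(f,"q2.png",(340,200,440,320),5)
E
```

```text
t 20.55 pos [0.6622 0.0523 0.16  ] toolx [ 0.003 -0.    -1.   ] yawY 87.7 j6 -0.01 F [-6.2 -0.5 19. ] op -0.002
shift cm (tool xyz) [ 0.1   0.02 -0.02]
turn about world z 0.2 => about tool x -0.2
```

View pics/q2.png

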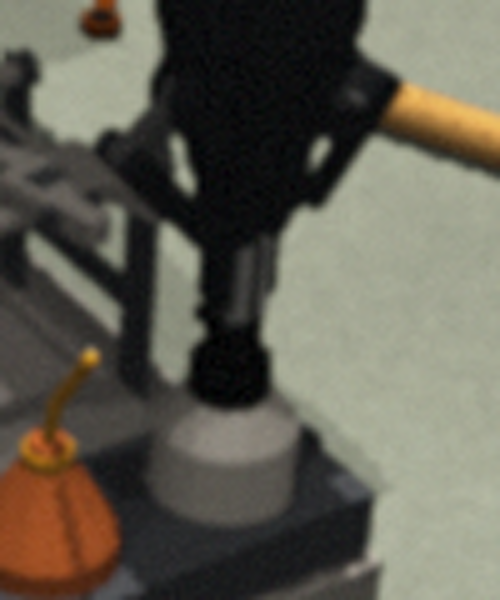

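The head is fully down: position stopped at z = 0.160 while the force rose from 9 to 19 N, and the picture shows the tips at the collar (235,330). Release upward.

Emit:
move_arm(rows=[[[0,0,0],[-0.4,0,0],255],[[0,0,0],[-0.4,0,0],255],[[0,0,0],[-0.5,0,0],255],[[0,0,0],[-1.0,0,0],255],[[0,0,0],[-1.5,0,0],255]])

```text
t: 21.02
eef_pos: [0.6616, 0.0523, 0.1947]
tcp_rot: [0.014, 0.708, -0.014, 0.706]
force: [0.4, -0.5, -0.0]
opening: -0.003
```

Emit:
move_arm(rows=[[[0,0,0],[-2.0,0,0],255],[[0,0,0],[-2.0,0,0],255],[[0,0,0],[-1.0,0,0],255],[[0,0,0],[0,0,0],255],[[0,0,0],[0,0,0],255]])

```text
t: 21.43
eef_pos: [0.6623, 0.0523, 0.2451]
tcp_rot: [0.014, 0.707, -0.014, 0.707]
force: [-0.0, 0.4, -0.5]
opening: -0.002
```

```bash
python3 - <<'E'
from h import *
go(.662,.0525,.25,87.9)
f=grab_frame("scene");save(f,"r2.png",None,1.25);W=cloud(f);Z=W[...,2]
save(f,"r3.png",(220,170,430,360),3.1)
g=dict(np.load("f_scene.npz"));W0=cloud(g)
S=np.array([.6615,.0527]);c,s=np.cos(-.037),np.sin(-.037);B=np.array([[c,s],[-s,c]])
L=np.einsum('ij,hwj->hwi',B,W[...,:2]-S)
m=(Z>.131)&(Z<.15)&(L[...,0]>-.28)&(L[...,0]<-.05)&(abs(L[...,1])<.05);P=L[m];z=Z[m]
for x in (-.255,-.225,-.195,-.155,-.115,-.095,-.08):
    i=abs(P[:,0]-x)<.005;q=P[i];print(x,i.sum(),np.round([q[:,1].min(),q[:,1].max(),np.median(z[i])],4))
for V,n in((W0,"start"),(W,"now")):
    m=(V[...,2]>.12)&(V[...,2]<.15)&(abs(V[...,0]-.662)<.035)&(abs(V[...,1]-.0525)<.03);print(n,"head top",m.sum(),np.percentile(V[...,2][m],[50,90,95]))
    m=(V[...,2]>.02)&(V[...,2]<.07)&(np.hypot(V[...,0]-.39,V[...,1]+.38)<.06);print("knob",m.sum(),V[m].mean(0))
    m=(V[...,2]>.008)&(V[...,2]<.05)&(V[...,1]>.2)&(V[...,1]<.5)&(V[...,0]>.3)&(V[...,0]<.65);print("hammer",m.sum(),V[m].mean(0))
    m=(V[...,2]>.135)&(V[...,2]<.147)&(abs(V[...,1]+.026)<.02)&(V[...,0]<.585)&(V[...,0]>.38);print("chisel",m.sum(),V[m].mean(0))
E
```

```text
t 21.43 pos [0.6623 0.0523 0.2451] toolx [ 0.  0. -1.] yawY 87.7 j6 -0.01 F [-0.   0.4 -0.5] op -0.002
shift cm (tool xyz) [-0.49  0.02 -0.03]
turn about world z 0.2 => about tool x -0.2
-0.255 32 [-0.0196  0.0051  0.135 ]
-0.225 21 [-0.0189  0.0014  0.134 ]
-0.195 25 [-0.0179  0.0039  0.1341]
-0.155 32 [-0.0191  0.0027  0.1355]
-0.115 69 [-0.0284  0.0197  0.1386]
-0.095 84 [-0.0287  0.0257  0.1384]
-0.08 72 [-0.0214  0.0312  0.1378]
start head top 156 [0.13911096 0.14324728 0.14385436]
knob 375 [ 0.40083434 -0.38648556  0.04459169]
hammer 1090 [0.50329767 0.36836117 0.02017384]
chisel 324 [ 0.47479032 -0.02982114  0.13889175]
now head top 153 [0.13805033 0.14350272 0.14387359]
knob 375 [ 0.40078997 -0.38650102  0.04464288]
hammer 980 [0.51955349 0.37396466 0.02027643]
chisel 332 [ 0.4752579  -0.02983541  0.13890565]
```

View pics/r3.png

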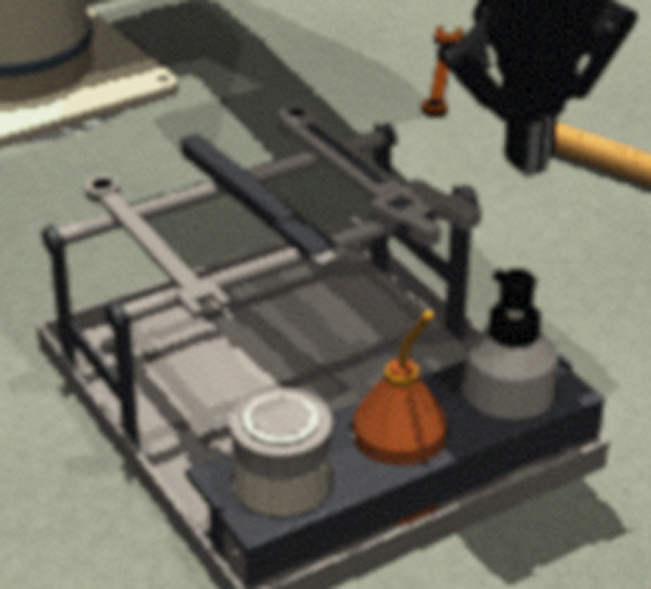

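Both spanners lie flat on the bars, at (150,245) and (385,175); the pump head is up at (515,290), and the gripper is clear. The hammer's mean shift comes from the gripper hiding its handle end (110 fewer points). Handing in.

```bash
python3 - <<'E'
from h import *
print(order.sign_off())
E
```

```text
the job is handed in; nothing more can be done
None
```

The job is done and handed in; the hand-in gave no verdict, so these are my own checks. It took about 21.5 s of the 67 s.

- **Combination spanner:** moved to both bars in front of the lidded tin. Just after release its centre measured about (0.486, -0.112), within about 2 mm of the tin's line and parallel to it. It still lies so in the last picture.
- **Adjustable spanner:** let go, flat across both bars. The jaw is centred on the nozzle line to within a few mm, with the jaw's mouth about 35–40 mm past the bottle-side bar.
- **Sprayer:** pressed to its hard stop. Position stopped at TCP z = 0.160 while the force rose to 19 N. The head then sprang back, and its top measured the same height as at the start (0.143–0.144 m).
- **Other things:** the chisel and knob measured unmoved, to under 1 mm.
- **One disagreement:** the hammer's mean position shifted about 17 mm between the two depth pictures. I put this down to the gripper hiding part of its handle in the last one (980 points against 1090), as the arm never went near it, but I did not check from a clear view.

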